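# Tidy the spice shelf

### The arm

A 7-joint arm with a two-finger parallel gripper is mounted at the origin on the work surface. World frame = base frame: x ahead of the robot, y to its left, z up, the work surface at z = 0. Lengths are in mm, angles in rad, forces in N, time in s.
With the tool pointing down it reaches from about 400 to 875 mm from the base axis. Payload 6.5 kg.
Tool frame: the origin (TCP) lies midway between the tips of the shut fingers; the grasp point (between the pads) lies 19 mm behind it; y points along the fingers, z is the direction in which the jaws open and shut, and the axes are right-handed (so a half turn about y gives the same grasp; the last joint's range is limited). The gripper opens to 85 mm and grips with 20 to 120 N. Pads are 22 mm wide; open, the fingers measure 114 mm over their backs; the gripper's body (76 mm by 85 mm) begins 54 mm behind the grasp point. The pads swing forward as they close: fully open they stand 13 mm farther back than shut.
Start: joints at [1.153, 0.536, -0.004, 1.538, 0.003, 1.067, -0.071], TCP at [223.977, -610.184, 197.79] pointing down, gripper open.
Joint ranges: [-2.7, 2.7], [-0.37, 2.16], [-1.27, 1.26], [0.24, 2.4], [-1.31, 4.45], [0.19, 1.91], [-2.76, 2.76]. Speed limits (rad/s): [2.39, 2.39, 3.14, 3.14, 3.14, 3.14, 3.14].

### API

Orientations are given as a 3x3 rotation matrix whose columns are the frame's x, y, z axes.
In Python, from bench import state, camera, finish_job, masks_of gives the robot as it stands.
- The arm moves only by the tool apply_moves, never from a script. Its argument "targets" is a list of rows, each a list of 3 entries, a list of its own where there are three numbers: the opening, from -1 (shut) to 1 (fully open), then the shift along the tool's x, y, z in units of 0.02 m (1.0 is 0.02 m), then the turn about the tool's y in units of 180 degrees (1.0 is 180 degrees). A call has 1 to 20 rows; each row shifts and turns the pose as measured when the row begins, along the tool's axes as they then stand; what a row does not reach is not made up. A row lasts 1/12 s, in which the tool goes at most 41.7 mm and 7.16 degrees, less where a joint would pass 70% of its speed; a pose out of reach is approached as far as the arm can. A call with a number of a shift or a turn outside -1 to 1 is refused whole. A call with a gripper value outside its range is refused whole. The fingers move at their own pace and stop on an object; "grip_force" is the grip in N (left out, the last holds). Time passes only in rows, so rows that do not move let the fingers close. It gives the time, the measured TCP pose, the force and the opening at its end, in the units of the state.
- state(): the state, without advancing time (a new reading comes with each control period).
- camera(name): name is "scene" or "top" or "wrist"; returns a dict with "img" (384x512x3 uint8, red, green, blue), "camera_matrix" (3x3 intrinsics, pixels), "position" and "rotation" of the camera in the world; the wrist camera has in their place "hand_eye" (4x4, takes a point from camera to tool coordinates, whose origin is the TCP and whose axes are the tool frame's). Camera axes: x right, y up, looking along -z (the intrinsics and any distortion apply to the point x, -y, -z); pixel columns grow to the right and rows downward; lengths in mm; the calibration is good to about 2 mm. A picture is of the moment at which its call begins: read the wrist's pose just before it. There is no depth.
- finish_job(): hands the job in, once; it reports no verdict.
Trained networks look in a picture, given as the dict that the camera call returned (one of the last four; its "shot" number tells which), for a name from the list of things; names that differ only in an ending like _2 or _b are one class to them, and where a whole thing is asked for, a point or a joint stands for the part that bears it (a point fixed in the world has none). Each returns a list of dicts, best first, with "confidence" (0 to 1); they miss things now and then, are a little off and sometimes report something else, mostly with a low value. They report only what shows in the picture. A call takes as long as a camera call. They do not tell look-alikes from the thing itself.
- masks_of(picture, target): "region" (384x512 bool, what is visible of it) and "bbox" ([left, top, right, bottom] in pixels, round what is visible of it).
The state is a dict: "t": time; "joint_pos": joint angles; "joint_vel": joint speeds; "effort": joint torques, N m; "eef_pos": TCP position; "ee_rot": TCP orientation; "contact_force": force on the tool from outside, world axes, zero at the start; "torque": the same for the moment, N m; "grip_width": finger opening in mm.
Only numpy, scipy, OpenCV 4.12 (cv2) and the standard library are available. Lean on these libraries where they do the work, as an engineer would, in place of code of your own. Each camera call takes 0.05 s, during which the arm holds its last target.

### The job

Sort the loose things on the worktop to where they belong: stand both loose stoppers in the yellow container with their wide ends up, stand both measuring scoops flat on the floor of the open drawer, and stand the pepper mill upright in the middle of the white coaster, in the gap between the jars. Leave the four stoppered jars as they stand.

Things in the scene. Friction and masses are not known exactly. Their poses are not given: they have to be found in the camera images.
- mill: Chrome pepper mill standing upright on the worktop: 152 mm tall, foot 52 mm diameter, waist 38 mm, and a cylindrical head 44 mm in diameter between 94 and 130 mm above its foot, with a 14 mm button on top. Round, 0.3 kg. Origin: centre of its underside, z up. The one tall loose thing on the worktop.
- stopper_large: Larger loose cork-style silicone stopper, tan: 36 mm high; cylindrical head 46 mm in diameter from 20 to 36 mm up, tapered plug below, 34 mm at the bottom. Its origin is the centre of its narrow lower end, z up. Stands loose on the worktop, wide end up, 40 g.
- stopper_small: Smaller loose cork-style silicone stopper, tan: 36 mm high; cylindrical head 34 mm in diameter from 20 to 36 mm up, tapered plug below, 22 mm at the bottom. Its origin is the centre of its narrow lower end, z up. Stands loose on the worktop, wide end up, 40 g.
- scoop_a: Steel measuring scoop: open round cup, 36 mm outer diameter, 32 mm high, with a flat handle 12 mm wide sticking out level 27 to 30 mm above the cup's underside, to 49 mm from the cup's axis. Origin: centre of the cup's underside, z up, x along the handle. Stands on the worktop, handle within 43 degrees of pointing to -x (the robot). 60 g. Grip the cup across the handle's line. Both scoops are alike.
- scoop_b: The second such scoop: same size and frame as scoop_a.
- container: Open yellow plastic clip-lid container on its own upturned lid (134 by 154 mm), at the left or right end of the worktop; it does not move. Origin: centre of the lid's underside, on the worktop, z up, x its short side. Outside 126 (x) by 146 (y) mm, inside 118 by 138 mm; inner floor 10 mm and rim 56 mm above the worktop.
- drawer: Drawer in the base of the black shelf, already open to the robot. Slides stiffly (3 N). Origin: centre of its box's underside, 9 mm above the worktop; z up, x into the shelf. Inside 130 (x) by 170 (y) mm, walls 5 mm; floor 5 mm, wall tops 42 mm above origin; front to -78, knob to -96 mm in x. Uncovered inside: x from -65 to +45 mm; behind it the shelf (150 deep, 560 wide, top 70 mm above worktop).
- coaster: Round white ceramic coaster, 76 mm diameter, 5 mm thick, fixed on the shelf's top in the one gap in the row of jars. Origin: centre of its underside (on the shelf's top, 70 mm above the worktop), z up. Coaster and jars form one row along the drawer's y direction, 95 mm from centre to centre; any of the five places may be the coaster's.
- jar1: Bystander: closed hexagonal glass jar on the shelf, about 74 mm over its corners, 78 mm tall, 96 mm with the tan stopper in its mouth; loose, 0.35 kg, not to be disturbed. Origin: centre of its underside, z up.
- jar2: Bystander: another such jar, same size as jar1.
- jar3: Bystander: another such jar, same size as jar1.
- jar4: Bystander: another such jar, same size as jar1.
Not all that is in view belongs to the job. What is shaped like the stopper_small but red is not meant. What is shaped like the stopper_large but blue is not meant.

How it is judged (in metres and radians):
At the end, for the whole second after the job is handed in: The mill stands upright on the coaster, its axis within 12 mm of the coaster's centre; both stoppers stand wide end up (within 0.2 rad) on the container's inner floor; both scoops stand level (within 0.2 rad) on the drawer's floor, their cups inside it; all five at rest (horizontal distance between mill and coaster below 0.012 m and z of mill in the frame of coaster between 0.001 and 0.01 m and angle between mill's own z axis and vertical below 0.1 rad and x of stopper_large in the frame of container between -0.055 and 0.055 m and y of stopper_large in the frame of container between -0.065 and 0.065 m and z of stopper_large in the frame of container between 0.004 and 0.018 m and angle between each of stopper_large, stopper_small, scoop_a, scoop_b's own z axis and vertical below 0.2 rad and x of stopper_small in the frame of container between -0.055 and 0.055 m and y of stopper_small in the frame of container between -0.065 and 0.065 m and z of stopper_small in the frame of container between 0.004 and 0.018 m and x of scoop_a in the frame of drawer between -0.062 and 0.062 m and y of scoop_a in the frame of drawer between -0.082 and 0.082 m and z of scoop_a in the frame of drawer between 0 and 0.014 m and x of scoop_b in the frame of drawer between -0.062 and 0.062 m and y of scoop_b in the frame of drawer between -0.082 and 0.082 m and z of scoop_b in the frame of drawer between 0 and 0.014 m and linear speed of each of mill, stopper_large, stopper_small, scoop_a, scoop_b below 0.02 m/s and angular speed of each of mill, stopper_large, stopper_small, scoop_a, scoop_b below 0.2 rad/s); the robot touches nothing.
It fails at once if jar1 is shifted by more than 25 mm or tipped (distance of jar1 from where it was at the start of the episode above 0.025 m or angle between jar1's own z axis and vertical above 0.3 rad).
It fails at once if jar2 is shifted by more than 25 mm or tipped (distance of jar2 from where it was at the start of the episode above 0.025 m or angle between jar2's own z axis and vertical above 0.3 rad).
It fails at once if jar3 is shifted by more than 25 mm or tipped (distance of jar3 from where it was at the start of the episode above 0.025 m or angle between jar3's own z axis and vertical above 0.3 rad).
It fails at once if jar4 is shifted by more than 25 mm or tipped (distance of jar4 from where it was at the start of the episode above 0.025 m or angle between jar4's own z axis and vertical above 0.3 rad).
It also fails if it takes over 144 s, if anything falls off the work surface, if the arm or the gripper's body presses on something with over 40 N, if the wrist force passes 120 N, or if a joint passes its speed limit or range.

## Working session

There is one attempt and no reset: what is moved stays moved. The work goes in short steps, Python scripts to look and compute and a tool call to move; the robot and the scene stay as the last step left them, time stands still between calls to the robot, and variables do not carry over. Pictures are saved under pics/ and viewed, and the job is handed in when it is done.

Besides the shell and the picture viewer there is one more tool, called after "Emit:" in YAML: its name, and indented under it one key for each argument. apply_moves: Moves the arm, as the interface text tells. Its arguments: {"type":"object","properties":{"targets":{"type":"array","items":{"type":"array"}},"grip_force":{"type":"number"}},"required":["targets"]}

```bash
ls; mkdir -p pics; python3 - <<'E'
from bench import state,camera
import cv2,numpy as np
s=state();print(s)
for n in ['scene','top']:
    c=camera(n);print(n,c['camera_matrix'],c['position'],c['rotation'],[k for k in c])
    cv2.imwrite(f'pics/{n}0.png',cv2.resize(c['img'][:,:,::-1],(800,600)))
E
```

```text
pics
{'t': 0.0, 'joint_pos': array([ 1.15283661,  0.53718755, -0.00441187,  1.53885559,  0.00258288,
        1.06731373, -0.0712259 ]), 'joint_vel': array([-0.00123327, -0.00112136, -0.00087625,  0.00125752,  0.00158825,
       -0.00055545,  0.00053596]), 'effort': array([ 2.43404984e-04, -5.83390653e+01,  1.04872026e+00, -2.59093273e+01,
        1.23771923e-02,  9.55688360e-03,  1.52988534e-06]), 'eef_pos': array([ 223.68810672, -609.56368887,  196.90637902]), 'ee_rot': array([[-9.38762734e-01, -7.24181350e-04,  3.44563500e-01],
       [-3.44564237e-01,  1.60249818e-03, -9.38761375e-01],
       [ 1.27671099e-04, -9.99998454e-01, -1.75389256e-03]]), 'contact_force': array([1.00106103, 1.20015401, 0.14128735]), 'torque': array([0.01412941, 0.0726881 , 0.00296393]), 'grip_width': 85.32820130391599}
scene [[349.09625437   0.         257.64769805]
 [  0.         349.09625437 188.90394238]
 [  0.           0.           1.        ]] [1035.86549004  525.18292193  678.06050395] [[-0.69572212 -0.44371787  0.56487626]
 [ 0.71829143 -0.43556269  0.54253348]
 [ 0.00530722  0.78319831  0.62174933]] ['img', 'camera_matrix', 'position', 'rotation', 'shot']
top [[358.17988405   0.         249.56696115]
 [  0.         358.17988405 191.13299697]
 [  0.           0.           1.        ]] [465.68121458 -13.59196923 939.44421843] [[-0.01608512  0.99896071 -0.04264712]
 [-0.99978289 -0.0166341  -0.01254927]
 [-0.01324562  0.042436    0.99901138]] ['img', 'camera_matrix', 'position', 'rotation', 'shot']
```

View pics/scene0.png

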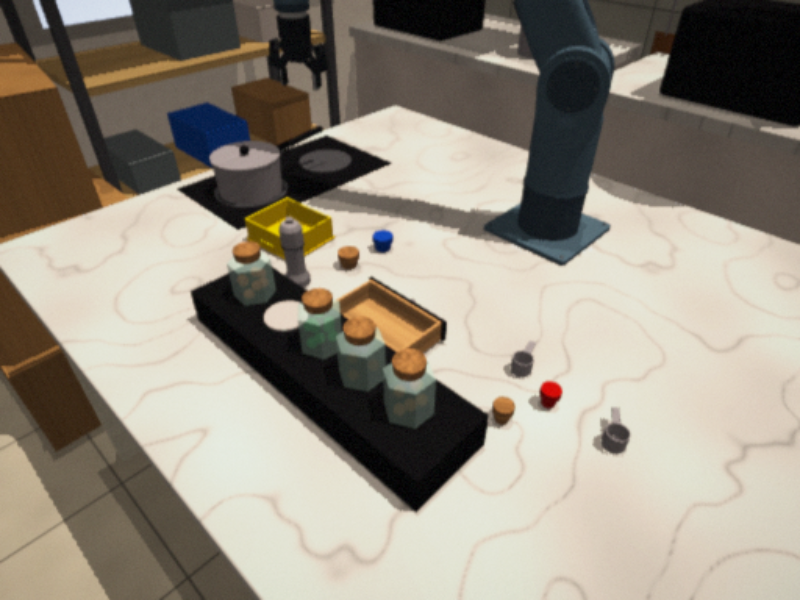

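View pics/top0.png

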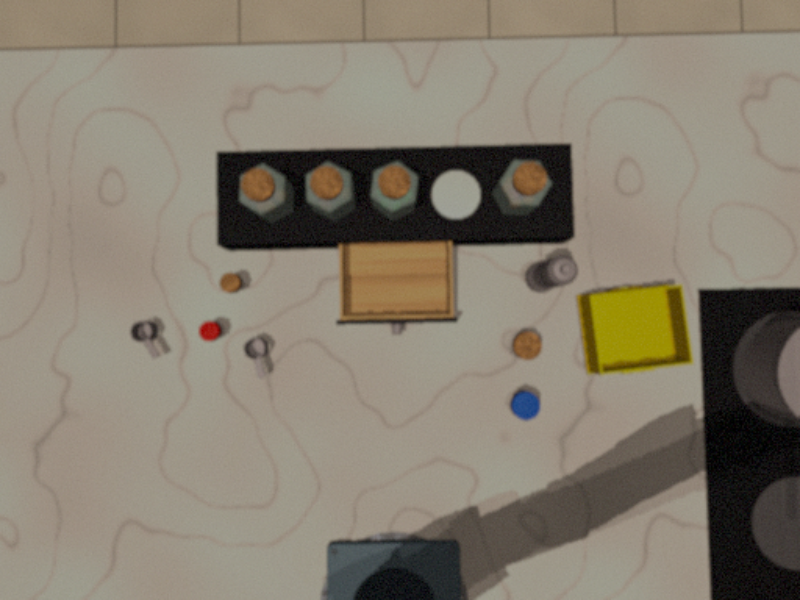

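The top view has the container at right (635,328), the mill at (555,270), the large tan stopper at (527,344) and a blue look-alike at (525,404). On the left are the small tan stopper (231,282), a red look-alike (210,330) and the scoops at (147,332) and (259,347). The coaster is at (456,194) and the drawer at (397,280).

```bash
cat > h.py <<'E'
import numpy as np,cv2
from bench import state,camera,masks_of
def proj(c,P):
    P=np.atleast_2d(P); q=(P-c['position'])@c['rotation']
    q=q*[1,-1,-1]; uv=q@np.array(c['camera_matrix']).T
    return uv[:,:2]/uv[:,2:]
def ray(c,uv):
    d=np.linalg.inv(c['camera_matrix'])@[uv[0],uv[1],1]; d=d*[1,-1,-1]
    return np.array(c['rotation'])@d
def atz(c,uv,z):
    d=ray(c,uv);p=np.array(c['position']);return p+d*(z-p[2])/d[2]
def circ(r,z,n=36):
    a=np.linspace(0,2*np.pi,n,endpoint=False);return np.c_[r*np.cos(a),r*np.sin(a),0*a+z]
MOD={'stopper_large':np.vstack([circ(17,0),circ(23,20),circ(23,36)]),
'stopper_small':np.vstack([circ(11,0),circ(17,20),circ(17,36)]),
'cup':np.vstack([circ(18,0),circ(18,32)])}
def hullcent(c,P):
    h=cv2.convexHull(proj(c,P).astype(np.float32));m=cv2.moments(h);return np.array([m['m10']/m['m00'],m['m01']/m['m00']]),m['m00']
E
python3 - <<'E'
from h import *
import pickle
cs={}
for n in ['top','scene']:
    c=camera(n);cs[n]=c;vis=c['img'].copy()
    for t in ['mill','stopper_large','stopper_small','scoop_a','container','drawer','coaster','jar1']:
        for m in masks_of(c,t):
            r=m['region'];ys,xs=np.nonzero(r)
            print(n,t,round(m['confidence'],2),np.round(m['bbox']),r.sum(),xs.mean().round(1),ys.mean().round(1))
            c.setdefault('m',[]).append((t,m))
            if m['confidence']>.3:
                k,_=cv2.findContours(r.astype(np.uint8),0,1);cv2.drawContours(vis,k,-1,(255,0,255),1)
    cv2.imwrite(f'pics/{n}_m.png',cv2.resize(vis[:,:,::-1],(800,600)))
pickle.dump(cs,open('cs.pkl','wb'))
E
```

```text
top mill 0.7 [337. 164. 366. 188.] 543 352.3 175.3
top stopper_large 0.85 [325. 251. 345. 273.] 272 335.4 259.6
top stopper_large 0.74 [327. 213. 348. 231.] 278 336.9 221.3
top stopper_large 0.66 [238. 106. 266. 139.] 851 251.8 122.1
top stopper_large 0.62 [ 83. 208.  99. 227.] 242 92.2 214.1
top stopper_small 0.71 [130. 205. 140. 223.] 155 133.5 212.7
top stopper_small 0.57 [142. 172. 154. 188.] 161 147.4 180.7
top scoop_a 0.73 [156. 218. 172. 241.] 246 163.9 225.8
top scoop_a 0.7 [ 84. 208.  99. 230.] 283 92.6 214.5
top container 0.73 [368. 181. 445. 237.] 3726 405.6 210.5
top coaster 0.65 [277. 108. 305. 141.] 783 291.2 124.7
top jar1 0.97 [315. 103. 354. 138.] 929 333.2 119.7
top jar1 0.91 [236. 106. 266. 138.] 885 251.6 122.0
top jar1 0.88 [155. 105. 186. 143.] 949 170.5 123.6
top jar1 0.82 [195. 106. 227. 140.] 895 211.1 122.3
scene mill 0.68 [178. 140. 199. 184.] 580 187.7 160.4
scene stopper_large 0.76 [216. 161. 229. 173.] 192 222.5 163.8
scene stopper_large 0.52 [239. 146. 251. 163.] 146 244.3 153.1
scene stopper_small 0.54 [344. 246. 360. 261.] 162 351.6 251.3
scene stopper_small 0.46 [315. 254. 328. 270.] 202 321.2 261.8
scene scoop_a 0.58 [387. 260. 403. 290.] 335 393.5 277.5
scene scoop_a 0.53 [327. 215. 343. 240.] 214 334.4 230.9
scene container 0.78 [155. 128. 214. 163.] 1194 184.3 144.1
scene container 0.25 [214. 199. 249. 250.] 1296 230.5 225.9
scene drawer 0.93 [219. 177. 287. 224.] 1753 252.6 201.6
scene coaster 0.79 [169. 194. 189. 211.] 370 179.9 201.8
scene jar1 0.97 [244. 224. 280. 276.] 1402 261.5 247.9
scene jar1 0.94 [215. 202. 246. 248.] 1203 230.4 225.6
scene jar1 0.68 [148. 155. 178. 195.] 973 160.2 174.8
scene jar1 0.65 [189. 184. 220. 230.] 1014 203.5 206.2
scene jar1 0.59 [217. 160. 231. 172.] 165 222.6 163.2
```

```bash
python3 - <<'E'
from h import *
import pickle
cs=pickle.load(open('cs.pkl','rb'))
t=cs['top']['img'];s=cs['scene']['img']
a=cv2.resize(t[90:250,70:230,::-1],(480,480),interpolation=cv2.INTER_CUBIC)
cv2.imwrite('pics/tl.png',cv2.resize(t[90:250,70:250,::-1],None,fx=4.4,fy=3.7,interpolation=cv2.INTER_CUBIC)[:600,:800])
cv2.imwrite('pics/tr.png',cv2.resize(t[90:250,260:460,::-1],None,fx=3.7,fy=3.7,interpolation=cv2.INTER_CUBIC)[:600,:800])
cv2.imwrite('pics/sc.png',cv2.resize(s[120:300,140:420,::-1],None,fx=2.8,fy=2.8,interpolation=cv2.INTER_CUBIC)[:600,:800])
E
```

```text
(no output)
```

View pics/tl.png

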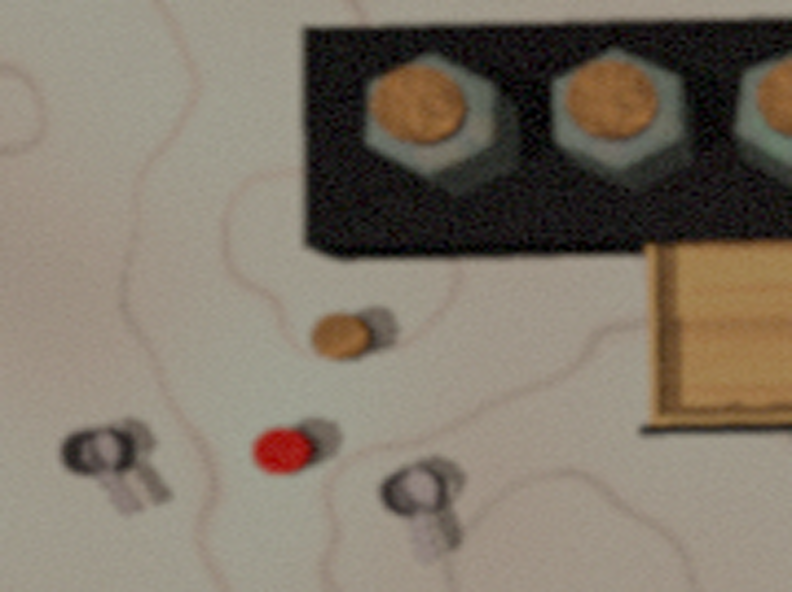

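View pics/tr.png

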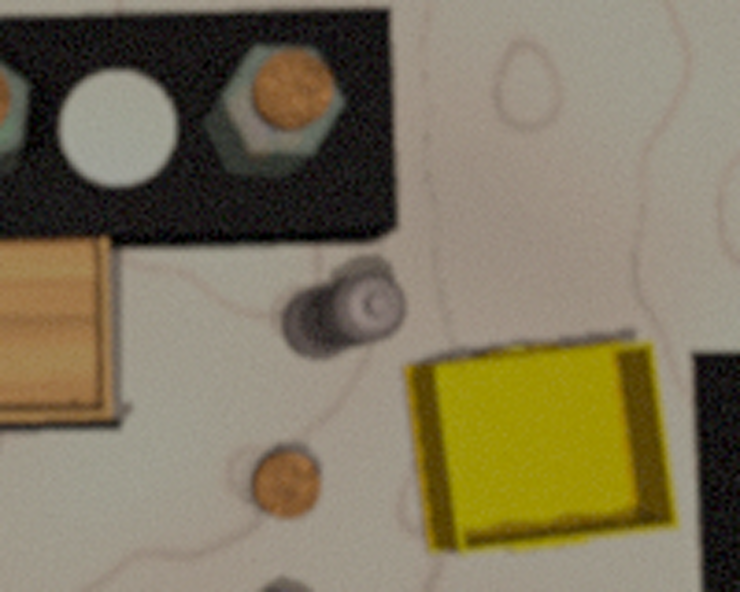

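View pics/sc.png

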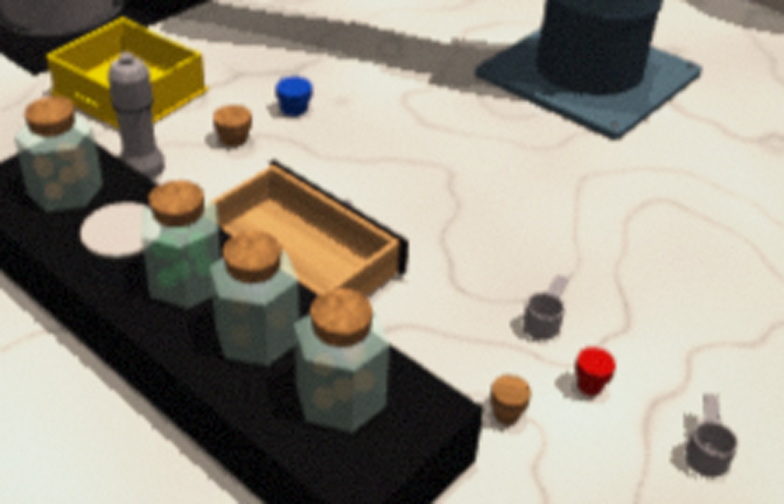

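Stopper candidates by pixel in the top image: tan (337,221) or blue (335,260) for the large one, and tan (147,180) or red (134,212) for the small one. The enlarged crops confirm that the tan ones are meant. Next I compute the poses.

```bash
python3 - <<'E'
from h import *
import pickle
from scipy.optimize import least_squares
cs=pickle.load(open('cs.pkl','rb'))
T,S=cs['top'],cs['scene']
def cen(m): ys,xs=np.nonzero(m['region']);return np.array([xs.mean(),ys.mean()]),m['region'].sum()
MILL=np.vstack([circ(26,0),circ(26,8)]),np.vstack([circ(19,8),circ(19,94)]),np.vstack([circ(22,94),circ(22,130)]),np.vstack([circ(7,130),circ(7,152)])
def sil(c,parts):
    im=np.zeros((384*4,512*4),np.uint8)
    for P in parts: cv2.fillConvexPoly(im,np.round((cv2.convexHull(proj(c,P).astype(np.float32))[:,0]+.5)*4*16).astype(np.int32),1,shift=4)
    m=cv2.moments(im,True);return np.array([m['m10']/m['m00'],m['m01']/m['m00']])/4-.5
def near(c,t,uv):
    b=[m for n,m in c['m'] if n==t and np.hypot(*(cen(m)[0]-uv))<6];return cen(b[0])[0]
for nm,parts,tu,su,t in [('large',[MOD['stopper_large']],(337,221),(222,163),'stopper_large'),('small',[MOD['stopper_small']],(147,181),(321,261),'stopper_small'),('mill',MILL,(352,175),(187,160),'mill')]:
    res=[]
    for cams in ([T],[S],[T,S]):
        obs=[near(T,t,tu) if c is T else near(S,t,su) for c in cams]
        f=lambda p:np.concatenate([sil(c,[P+[p[0],p[1],0] for P in parts])-o for c,o in zip(cams,obs)])
        x0=atz(T,tu,20)[:2]
        r=least_squares(f,x0,diff_step=0.01);res.append((r.x.round(1),round(np.abs(r.fun).max(),2)))
    print(nm,res)
# coaster
for c,uv in((T,(291.2,124.7)),(S,(179.9,201.8))):print('coaster',atz(c,uv,75).round(1))
# jars tops(stopper caps at z=166)
for u in [(251.8,122),(333.2,119.7),(170.5,123.6),(211.1,122.3)]:print('jar',atz(T,u,110).round(1))
for u in [(261.5,247.9),(230.4,225.6),(160.2,174.8),(203.5,206.2)]:print('jarS',atz(S,u,115).round(1))
E
```

```text
large [(array([ 424.5, -221.5]), np.float64(0.0)), (array([ 424.6, -224.3]), np.float64(0.0)), (array([ 424.8, -222.2]), np.float64(0.38))]
small [(array([535.6, 258.7]), np.float64(0.0)), (array([536. , 257.4]), np.float64(0.0)), (array([535.8, 258. ]), np.float64(0.28))]
mill [(array([ 537.2, -252.8]), np.float64(0.0)), (array([ 531.8, -262.9]), np.float64(0.0)), (array([ 536.6, -254.5]), np.float64(1.67))]
coaster [ 662.5 -106.5   75. ]
coaster [ 671.8 -109.8   75. ]
jar [662.7 -11.  110. ]
jar [ 664.5 -200.8  110. ]
jar [662.6 179.6 110. ]
jar [663.8  84.3 110. ]
jarS [664.3 180.9 115. ]
jarS [665.1  83.4 115. ]
jarS [ 666.  -198.8  115. ]
jarS [665.5 -13.2 115. ]
```

```bash
python3 - <<'E'
from h import *
import pickle
cs=pickle.load(open('cs.pkl','rb'));T,S=cs['top'],cs['scene']
print('container',[atz(T,u,56)[:2].round(1) for u in [(370,189.2),(436.2,182.4),(443,231.1),(376.2,238.6)]])
c=np.mean([atz(T,u,56)[:2] for u in [(370,189.2),(436.2,182.4),(443,231.1),(376.2,238.6)]],0);print(c)
print('drawer',[atz(T,u,51)[:2].round(1) for u in [(217.3,155.7),(218.9,205.7),(289.2,154),(291.9,203)]])
tl=lambda u:(70+u[0]/4.4,90+u[1]/3.7)
print('scoopL',atz(T,tl((100,452)),30)[:2],atz(T,tl((130,507)),28)[:2])
print('scoopR',atz(T,tl((417,491)),30)[:2],atz(T,tl((433,553)),28)[:2])
sc=lambda u:(140+u[0]/2.8,120+u[1]/2.8)
print('scoopL S',atz(S,sc((713,437)),32)[:2],atz(S,sc((711,397)),28)[:2])
print('scoopR S',atz(S,sc((545,307)),32)[:2],atz(S,sc((560,280)),28)[:2])
E
```

```text
container [array([ 503.2, -298.6]), array([ 517.2, -460.9]), array([ 397.9, -472.9]), array([ 382.2, -310.1])]
[ 450.13579472 -385.61829202]
drawer [array([593.5,  76.7]), array([468.7,  74.2]), array([ 594.5, -102.6]), array([ 472.5, -106.8])]
scoopL [457.49769867 398.62107129] [419.34340057 381.93873918]
scoopR [427.84053651 214.49369407] [385.16694414 205.98437659]
scoopL S [459.64248376 404.80498855] [418.46662914 383.09049111]
scoopR S [431.03445437 222.75785736] [386.54699895 210.36260595]
```

Emit:
apply_moves:
  targets:
    - [1,[-0.8,0,-0.74],0]
    - [1,[-0.8,0,-0.74],0]
    - [1,[-0.8,0,-0.74],0]
    - [1,[-0.8,0,-0.74],0]
    - [1,[-0.8,0,-0.74],0]
    - [1,[-0.8,0,-0.74],0]
    - [1,[-0.8,0,-0.74],0]
    - [1,[-0.8,0,-0.74],0]
    - [1,[-0.8,0,-0.74],0]
    - [1,[-0.8,0,-0.74],0]
    - [1,[-0.8,0,-0.74],0]
    - [1,[-0.8,0,-0.74],0]
    - [1,[-0.8,0,-0.74],0]
    - [1,[-0.8,0,-0.74],0]
    - [1,[-0.8,0,-0.74],0]
    - [1,[0,0,0],0]
  grip_force: 40

```text
t: 2.33
eef_pos: [378.4, -308.3, 197.9]
ee_rot: [[-0.94, 0.002, 0.34], [-0.34, -0.005, -0.94], [0.0, -1.0, 0.006]]
contact_force: [-0.2, 1.2, -0.5]
grip_width: 85.6
```

```bash
cat >> h.py <<'E'
def dl(p,ang=None,s=None):
    s=s or state();R=s['ee_rot'];e=s['eef_pos']
    d=np.array(p)-e; a=np.degrees(np.arctan2(R[1,2],R[0,2]))
    R=np.array(R)
    if ang is not None:
        th=(a-ang+90)%180-90
        print('turn units',round(th/180,3),'deg',round(th,1))
        c,sn=np.cos(np.radians(ang)),np.sin(np.radians(ang))
        def sh(A):
            z=np.array([np.cos(A),np.sin(A),0]);y=np.array([0,0,-1.]);x=np.cross(y,z);return (np.c_[x,y,z].T@d/20).round(2)
        print('after turn shift',sh(np.radians(a-th)))
    print('t',round(s['t'],2),'pos',e.round(1),'zang',round(a,1),'tilt',round(np.degrees(np.arccos(min(1,-R[2,1]))),2),'grip',round(s['grip_width'],1),'F',np.round(s['contact_force'],1),'shift units',(R.T@d/20).round(2))
def wcam():
    s=state();c=camera('wrist');H=np.array(c['hand_eye']);R=np.array(s['ee_rot'])
    c['position']=R@H[:3,3]+s['eef_pos'];c['rotation']=R@H[:3,:3];return c,s
E
python3 - <<'E'
from h import *
c,s=wcam();dl([425,-222,150],s=s)
print(c['hand_eye'])
cv2.imwrite('pics/w1.png',c['img'][:,:,::-1])
E
```

```text
t 2.33 pos [ 378.4 -308.3  197.9] zang -70.1 tilt 0.32 grip 85.6 F [-0.2  1.2 -0.5] shift units [-3.66  2.38 -3.28]
[[ 3.03444174e-04 -9.65594787e-01 -2.60051177e-01 -6.53700360e+01]
 [-2.19178950e-04  2.60051119e-01 -9.65594826e-01 -1.76200771e+02]
 [ 9.99999930e-01  3.50001869e-04 -1.32727055e-04 -6.40922723e-01]
 [ 0.00000000e+00  0.00000000e+00  0.00000000e+00  1.00000000e+00]]
```

View pics/w1.png

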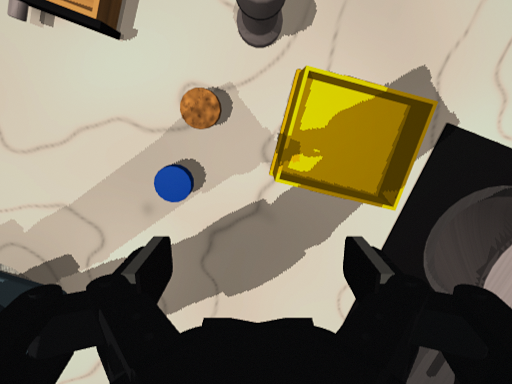

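The wrist view shows the tan large stopper at (201,108), the blue look-alike at (174,183), the container around (355,138) and the mill foot at (260,25). I measure from this.

```bash
python3 - <<'E'
from h import *
c,s=wcam()
for t,z in[('stopper_large',28),('container',56),('mill',4)]:
    for m in masks_of(c,t)[:2]:
        ys,xs=np.nonzero(m['region']);print(t,round(m['confidence'],2),xs.mean().round(1),ys.mean().round(1),atz(c,(xs.mean(),ys.mean()),z)[:2].round(1))
print('sl top',atz(c,(201,108),36)[:2])
print([atz(c,u,56)[:2].round(1) for u in[(305,67),(437,100),(396,208),(275,180)]])
E
```

```text
stopper_large 0.86 171.9 180.5 [ 330.5 -215.6]
stopper_large 0.73 198.1 105.4 [ 426.6 -220.5]
container 0.64 348.0 134.6 [ 453.7 -388.4]
mill 0.73 257.6 20.0 [ 539.1 -253.1]
sl top [ 425.28618013 -225.85202986]
[array([ 501. , -318.3]), array([ 518.6, -462.5]), array([ 395.7, -476.6]), array([ 379.3, -331.3])]
```

Emit:
apply_moves:
  targets:
    - [1,[-0.73,0.6,-0.65],0]
    - [1,[-0.73,0.6,-0.65],0]
    - [1,[-0.73,0.6,-0.65],0]
    - [1,[-0.73,0.6,-0.65],0]
    - [1,[-0.73,0.6,-0.65],0]
    - [1,[0,0.8,0],0]
    - [1,[0,0.8,0],0]
    - [1,[0,0.8,0],0]
    - [1,[0,0.8,0],0]
    - [1,[0,0.5,0],0]
    - [1,[0,0,0],0]
  grip_force: 40

```text
t: 3.5
eef_pos: [422.5, -241.3, 58.4]
ee_rot: [[-0.951, 0.004, 0.31], [-0.31, -0.015, -0.951], [0.001, -1.0, 0.016]]
contact_force: [-0.0, 0.6, -0.2]
grip_width: 84.9
```

```bash
python3 - <<'E'
from h import *
c,s=wcam();dl([425.4,-223,8],s=s)
cv2.imwrite('pics/w2.png',c['img'][:,:,::-1])
E
```

```text
t 3.5 pos [ 422.5 -241.3   58.4] zang -71.9 tilt 0.9 grip 84.9 F [-0.   0.6 -0.2] shift units [-0.42  2.51 -0.86]
```

View pics/w2.png

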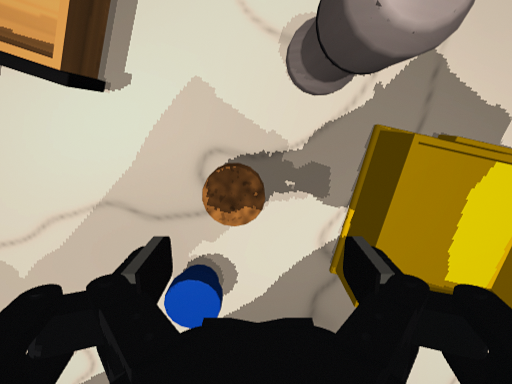

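```bash
python3 - <<'E'
from h import *
c,s=wcam()
print(proj(c,s['eef_pos']), atz(c,(234,194),36), proj(c,[425.4,-223,36]))
for m in masks_of(c,'stopper_large')[:3]:
    ys,xs=np.nonzero(m['region']);print(xs.mean(),ys.mean(),atz(c,(xs.mean(),ys.mean()),33))
for m in masks_of(c,'mill')[:3]:print(m['bbox'])
# mill foot left/bottom edges
print(atz(c,(318,62),2))
E
```

```text
[[258.28666672 219.433268  ]] [ 427.95860655 -221.93274095   36.        ] [[234.38871685 197.68461175]]
193.40724946695096 295.18763326226014 [ 336.13920935 -215.36605872   33.        ]
233.03486529318542 193.98954041204436 [ 426.9068359  -221.32001913   33.        ]
[286.6, 1.7, 475.1, 93.4]
[ 536.41599902 -252.94393584    2.        ]
```

Emit:
apply_moves:
  targets:
    - [1,[-0.25,0,-0.45],0]
    - [1,[-0.25,0,-0.45],0]
    - [1,[0,0,0],0]
    - [1,[0,0.6,0],0]
    - [1,[0,0.6,0],0]
    - [1,[0,0.6,0],0]
    - [1,[0,0.6,0],0]
    - [1,[0,0,0],0]

```text
t: 4.37
eef_pos: [435.3, -218.7, 16.5]
ee_rot: [[-0.949, 0.019, 0.315], [-0.315, -0.021, -0.949], [-0.011, -1.0, 0.026]]
contact_force: [-0.2, 0.1, -0.3]
grip_width: 85.2
```

```bash
python3 - <<'E'
from h import *
c,s=wcam();dl([427,-222,8],s=s)
cv2.imwrite('pics/w3.png',c['img'][:,:,::-1])
E
```

```text
t 4.37 pos [ 435.3 -218.7   16.5] zang -71.6 tilt 1.61 grip 85.2 F [-0.2  0.1 -0.3] shift units [0.45 0.42 0.02]
```

View pics/w3.png

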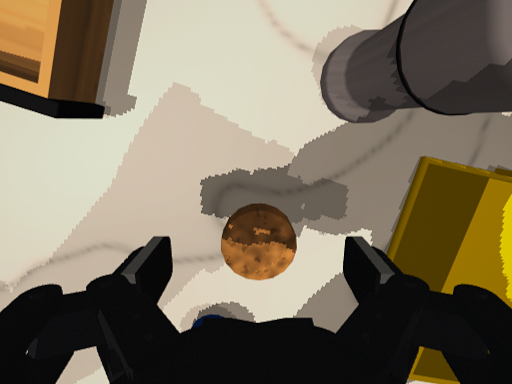

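```bash
python3 - <<'E'
from h import *
c,s=wcam();dl([427,-222,8],s=s);print(s['joint_vel'].round(3))
print(atz(c,(258.5,242),36), proj(c,[427,-222,36]),proj(c,s['eef_pos']+20*-np.array(s['ee_rot'])[:,1]))
E
```

```text
t 4.42 pos [ 435.8 -218.8   17.3] zang -71.6 tilt 1.66 grip 85.5 F [ 0.5 -0.1  0.9] shift units [ 0.47  0.46 -0.  ]
[ 0.01  -0.025 -0.002 -0.01  -0.006  0.017  0.007]
[ 428.46624876 -220.82329018   36.        ] [[259.59122526 244.7162299 ]] [[258.4014709  231.35401497]]
```

Emit:
apply_moves:
  targets:
    - [1,[0.3,0.2,0],0]
    - [1,[0.08,0.2,0],0]
    - [1,[0,0,0],0]
    - [-0.5,[0,0,0],0]
    - [-0.5,[0,0,0],0]
    - [-0.5,[0,0,0],0]
    - [-0.5,[0,0,0],0]
    - [-0.5,[0,0,0],0]
    - [-0.5,[0,0,0],0]
  grip_force: 40

```text
t: 5.22
eef_pos: [430.5, -223.1, 12.3]
ee_rot: [[-0.949, 0.026, 0.314], [-0.315, -0.024, -0.949], [-0.017, -0.999, 0.031]]
contact_force: [-0.1, 0.6, 0.4]
grip_width: 21.5
```

```bash
python3 - <<'E'
from h import *
c,s=wcam();dl([449,-375,90],s=s)
cv2.imwrite('pics/w4.png',c['img'][:,:,::-1])
E
```

```text
t 5.22 pos [ 430.5 -223.1   12.3] zang -71.7 tilt 2.0 grip 21.5 F [-0.1  0.6  0.4] shift units [ 1.45 -3.68  7.62]
```

View pics/w4.png

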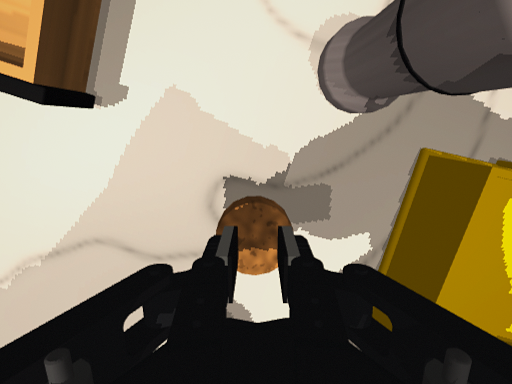

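```bash
python3 - <<'E'
from h import *
c=camera('scene')
cv2.imwrite('pics/s4.png',cv2.resize(c['img'][100:220,160:320,::-1],(800,600),interpolation=cv2.INTER_CUBIC))
c,s=wcam();print(c['camera_matrix'],s['grip_width'],s['eef_pos'])
print(atz(c,(215,236),36),atz(c,(291,236),36))
E
```

```text
[[286.47450101   0.         257.35214252]
 [  0.         286.47450101 192.98283948]
 [  0.           0.           1.        ]] 21.012725586678688 [ 430.51201158 -223.03029534   12.32353816]
[ 421.15418624 -199.19801576   36.        ] [ 434.33493067 -240.80368607   36.        ]
```

View pics/s4.png

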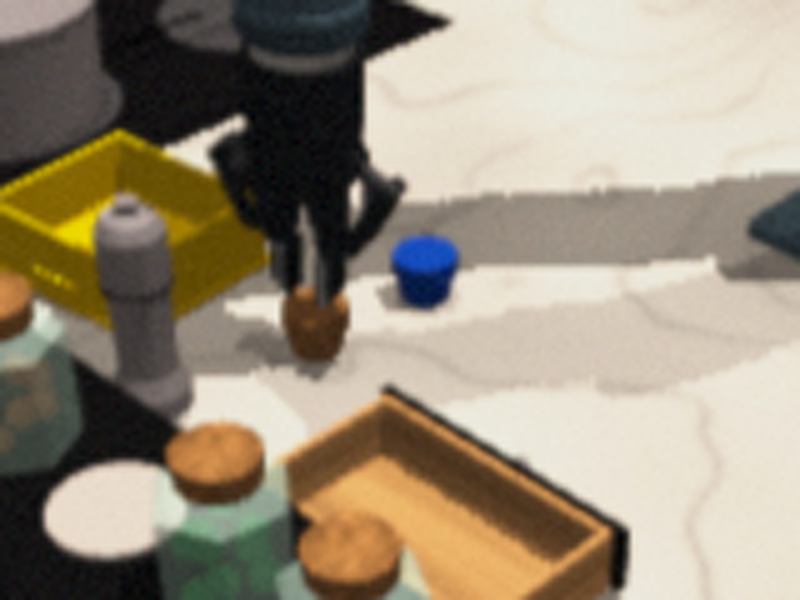

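```bash
python3 - <<'E'
from h import *
c=camera('scene');s=state();p=s['eef_pos'];z=np.array(s['ee_rot'])[:,2]
for q in [p,p+[0,0,15],p+[0,0,30],[428,-221,36],[428,-221,0]]:
    print((proj(c,q)[0]-[160,100])*5)
x=np.array(s['ee_rot'])[:,0]
print('finger',[((proj(c,p+z*a+x*b)[0]-[160,100])*5).round() for a in(-10,10) for b in (-11,11)])
E
```

```text
[308.34259552 334.70036274]
[307.00751135 316.02054364]
[305.65064502 297.03595969]
[311.04487946 304.76313445]
[314.15026978 349.50845503]
finger [array([313., 347.]), array([330., 331.]), array([287., 339.]), array([304., 322.])]
```

Emit:
apply_moves:
  targets:
    - [-0.5,[0,-0.8,0],0]
    - [-0.5,[0,-0.8,0],0]
    - [-0.5,[0,-0.8,0],0]
    - [-0.5,[0,0,0],0]

```text
t: 5.75
eef_pos: [428.0, -221.2, 60.8]
ee_rot: [[-0.949, 0.022, 0.315], [-0.315, -0.022, -0.949], [-0.014, -1.0, 0.028]]
contact_force: [1.2, 0.9, 0.8]
grip_width: 21.0
```

```bash
python3 - <<'E'
from h import *
c=camera('scene');s=state();p=s['eef_pos'];z=np.array(s['ee_rot'])[:,2]
print((proj(c,p)[0]-[160,100])*5,p,s['grip_width'])
cv2.imwrite('pics/s5.png',cv2.resize(c['img'][100:220,160:320,::-1],(800,600),interpolation=cv2.INTER_CUBIC))
E
```

```text
[309.74446984 274.03411423] [ 427.3968452  -220.89107059   59.70723759] 21.064278861425162
```

View pics/s5.png

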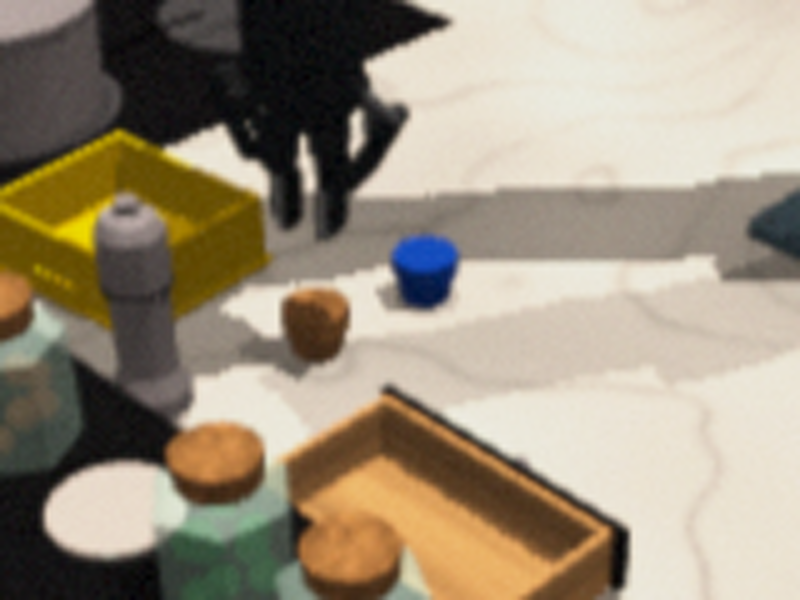

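The fingers closed above the stopper. In the scene picture the real fingertips are at about (305,235), but the reported TCP projects to (310,274), roughly 30 mm lower. I quantify this from the wrist view before trying again.

```bash
python3 - <<'E'
from h import *
c,s=wcam();p=s['eef_pos'];R=np.array(s['ee_rot'])
cv2.imwrite('pics/w6.png',c['img'][:,:,::-1])
print(p,s['grip_width'])
for d in (0,20,30,40): print(d,[proj(c,p+R[:,2]*a-R[:,1]*d+R[:,0]*b)[0].round() for a in(-10.5,10.5) for b in (-11,11)])
c=camera('top');cv2.imwrite('pics/t6.png',cv2.resize(c['img'][160:280,270:430,::-1],(800,600),interpolation=cv2.INTER_CUBIC))
for d in (0,20,30,40): print(d,((proj(c,p-R[:,1]*d)[0]-[270,160])*5).round())
E
```

```text
[ 427.3968452  -220.89107059   59.70723759] 21.064278861425162
0 [array([242., 203.]), array([242., 235.]), array([275., 203.]), array([274., 235.])]
20 [array([240., 214.]), array([241., 249.]), array([277., 214.]), array([276., 249.])]
30 [array([239., 220.]), array([240., 256.]), array([278., 220.]), array([277., 256.])]
40 [array([238., 227.]), array([239., 265.]), array([279., 227.]), array([278., 265.])]
0 [347. 303.]
20 [356. 306.]
30 [361. 307.]
40 [366. 309.]
```

View pics/w6.png

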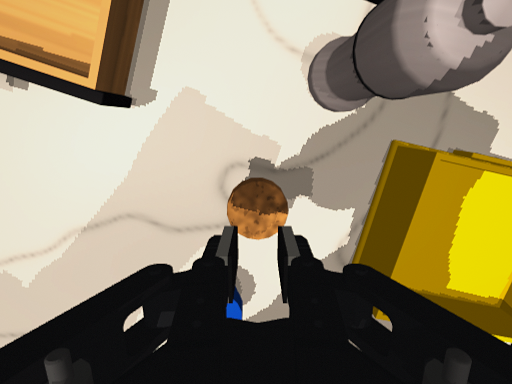

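View pics/t6.png

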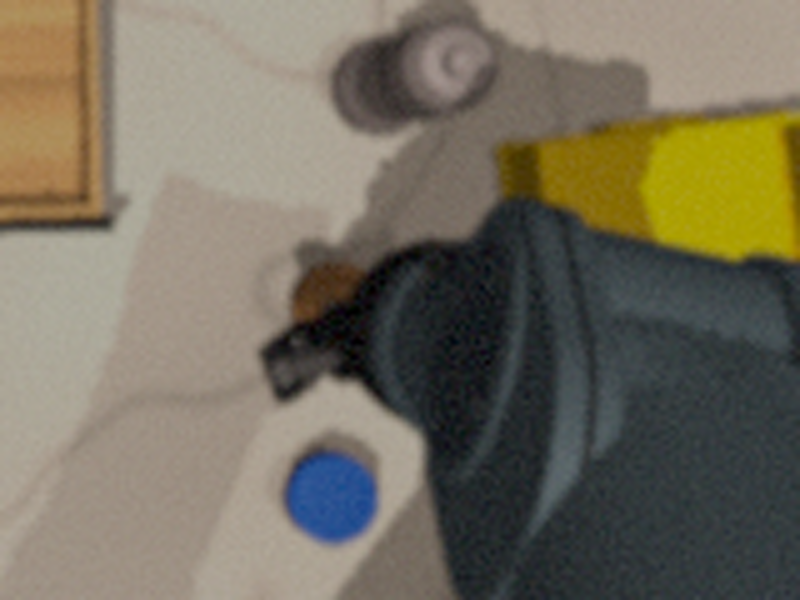

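Emit:
apply_moves:
  targets:
    - [1,[0,0,0],0]
    - [1,[0,0,0],0]
    - [1,[0,0,0],0]
    - [1,[0,0,0],0]
    - [1,[0,0,0],0]
    - [1,[0,0.7,0],0]
    - [1,[0,0.7,0],0]
    - [1,[0,0.6,0],0]
    - [1,[0,0.5,0],0]
    - [1,[0,0,0],0]

```text
t: 6.73
eef_pos: [425.8, -220.8, 3.4]
ee_rot: [[-0.949, 0.015, 0.315], [-0.316, -0.019, -0.949], [-0.008, -1.0, 0.023]]
contact_force: [-0.6, 0.8, 0.2]
grip_width: 85.4
```

```bash
python3 - <<'E'
from h import *
c,s=wcam();dl([428,-221.5,-18],s=s)
cv2.imwrite('pics/w7.png',c['img'][:,:,::-1])
c=camera('scene')
cv2.imwrite('pics/s7.png',cv2.resize(c['img'][100:220,160:320,::-1],(800,600),interpolation=cv2.INTER_CUBIC))
E
```

```text
t 6.73 pos [ 425.8 -220.8    3.4] zang -71.6 tilt 1.41 grip 85.4 F [-0.6  0.8  0.2] shift units [-0.08  1.07  0.04]
```

View pics/s7.png

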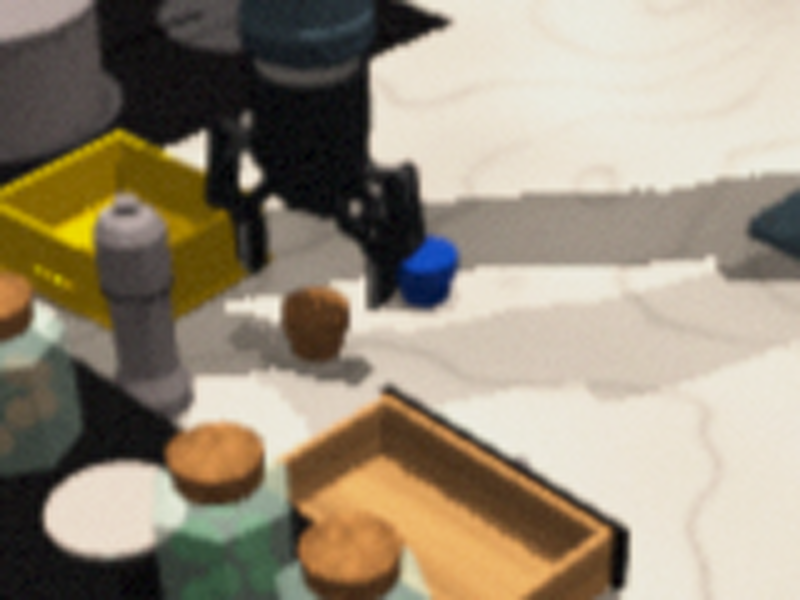

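View pics/w7.png

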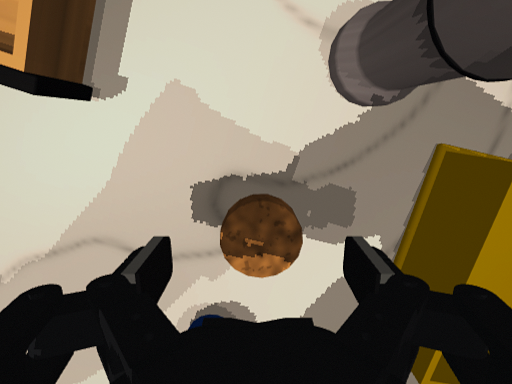

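Emit:
apply_moves:
  targets:
    - [1,[0,0.4,0],0]
    - [1,[0,0.4,0],0]
    - [1,[0,0.35,0],0]
    - [1,[0,0,0],0]
    - [-0.5,[0,0,0],0]
    - [-0.5,[0,0,0],0]
    - [-0.5,[0,0,0],0]
    - [-0.5,[0,0,0],0]
    - [-0.5,[0,0,0],0]
    - [-0.5,[0,0,0],0]
  grip_force: 40

```text
t: 7.67
eef_pos: [429.0, -222.5, -18.0]
ee_rot: [[-0.949, 0.021, 0.315], [-0.315, -0.022, -0.949], [-0.013, -1.0, 0.027]]
contact_force: [-0.1, 0.4, 0.1]
grip_width: 44.5
```

```bash
python3 - <<'E'
from h import *
c,s=wcam();dl([449,-372,50],s=s)
cv2.imwrite('pics/w8.png',c['img'][:,:,::-1])
E
```

```text
t 7.67 pos [ 429.  -222.5  -18. ] zang -71.6 tilt 1.72 grip 44.5 F [-0.1  0.4  0.1] shift units [ 1.36 -3.22  7.5 ]
```

View pics/w8.png

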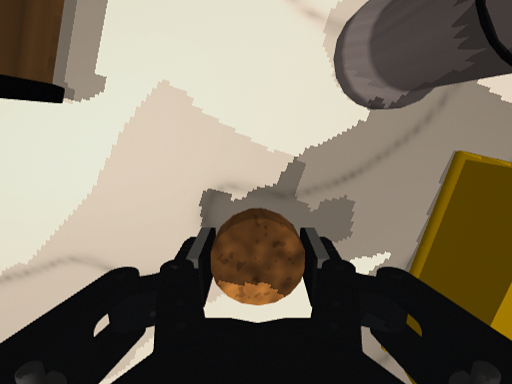

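Emit:
apply_moves:
  targets:
    - [-0.5,[0,-0.8,0],0]
    - [-0.5,[0,-0.8,0],0]
    - [-0.5,[0,-0.8,0],0]
    - [-0.5,[0,-0.8,0],0]
    - [-0.5,[0,-0.7,0],0]
    - [-0.5,[0.16,0,0.7],0]
    - [-0.5,[0.16,0,0.7],0]
    - [-0.5,[0.16,0,0.7],0]
    - [-0.5,[0.16,0,0.7],0]
    - [-0.5,[0.16,0,0.7],0]
    - [-0.5,[0.16,0,0.7],0]
    - [-0.5,[0.16,0,0.7],0]
    - [-0.5,[0.16,0,0.7],0]
    - [-0.5,[0.16,0,0.7],0]
    - [-0.5,[0.16,0,0.7],0]
    - [-0.5,[0,0,0],0]

```text
t: 9.05
eef_pos: [440.7, -369.1, 67.7]
ee_rot: [[-0.948, 0.021, 0.318], [-0.318, -0.022, -0.948], [-0.013, -1.0, 0.028]]
contact_force: [-0.6, -1.2, -0.2]
grip_width: 44.5
```

```bash
python3 - <<'E'
from h import *
c,s=wcam();dl([447,-380,-7],s=s)
cv2.imwrite('pics/w9.png',c['img'][:,:,::-1])
E
```

```text
t 9.05 pos [ 440.7 -369.1   67.7] zang -71.4 tilt 1.73 grip 44.5 F [-0.6 -1.2 -0.2] shift units [-0.08  3.75  0.52]
```

View pics/w9.png

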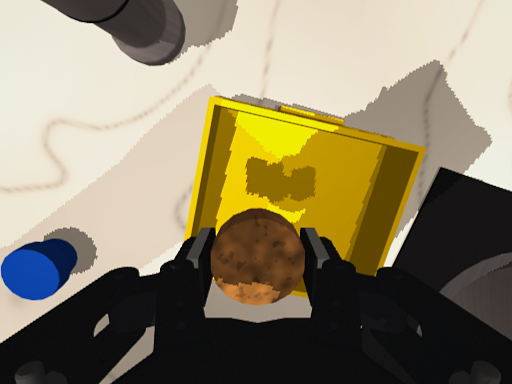

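Emit:
apply_moves:
  targets:
    - [-0.5,[-0.05,0,0.3],0]
    - [-0.5,[0,0,0.2],0]
    - [-0.5,[0,0.6,0],0]
    - [-0.5,[0,0.6,0],0]
    - [-0.5,[0,0.6,0],0]
    - [-0.5,[0,0.6,0],0]
    - [-0.5,[0,0.4,0],0]
    - [-0.5,[0,0,0],0]

```text
t: 9.77
eef_pos: [445.8, -372.0, 4.2]
ee_rot: [[-0.946, 0.018, 0.324], [-0.324, -0.016, -0.946], [-0.011, -1.0, 0.021]]
contact_force: [-0.4, -0.7, 0.5]
grip_width: 44.0
```

```bash
python3 - <<'E'
from h import *
c,s=wcam();dl([447,-380,-7],s=s)
cv2.imwrite('pics/w10.png',c['img'][:,:,::-1])
print([atz(c,u,56)[:2].round(1) for u in[(213,97),(427,148)]])
E
```

```text
t 9.77 pos [ 445.8 -372.     4.2] zang -71.1 tilt 1.35 grip 44.0 F [-0.4 -0.7  0.5] shift units [0.08 0.57 0.38]
[array([ 507.8, -329.7]), array([ 517.8, -424.4])]
```

View pics/w10.png

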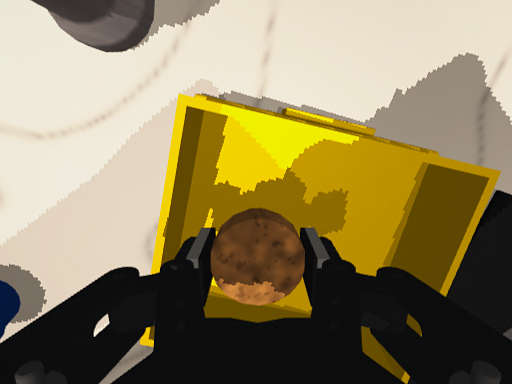

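Emit:
apply_moves:
  targets:
    - [-0.5,[0.05,0,0.25],0]
    - [-0.5,[0,0,0.15],0]
    - [-0.5,[0,0.2,0],0]
    - [-0.5,[0,0.2,0],0]
    - [-0.5,[0,0.13,0],0]
    - [-0.5,[0,0,0],0]

```text
t: 10.32
eef_pos: [449.2, -382.5, -5.1]
ee_rot: [[-0.946, 0.02, 0.323], [-0.323, -0.018, -0.946], [-0.013, -1.0, 0.024]]
contact_force: [-1.2, 0.4, 0.0]
grip_width: 44.4
```

```bash
python3 - <<'E'
from h import *
dl([447,-380,-7])
E
```

```text
t 10.32 pos [ 449.2 -382.5   -5.1] zang -71.1 tilt 1.55 grip 44.4 F [-1.2  0.4  0. ] shift units [ 0.07  0.09 -0.15]
```

Emit:
apply_moves:
  targets:
    - [-0.5,[0,0.1,0],0]
    - [-0.5,[0,0.04,0],0]
    - [-0.5,[0,0,0],0]
    - [0.25,[0,0,0],0]
    - [0.25,[0,0,0],0]
    - [0.25,[0,0,0],0]
    - [0.25,[0,-0.3,0],0]
    - [0.25,[0,-0.8,0],0]
    - [0.25,[0,-0.9,0],0]
    - [0.25,[0,-0.9,0],0]
    - [0.25,[0,-0.9,0],0]
    - [0.25,[0,-0.9,0],0]
    - [0.25,[0,-0.9,0],0]
    - [1,[0,-0.9,0],0]
    - [1,[0,0,0],0]

```text
t: 11.57
eef_pos: [446.3, -379.3, 131.0]
ee_rot: [[-0.946, 0.02, 0.324], [-0.324, -0.018, -0.946], [-0.013, -1.0, 0.024]]
contact_force: [0.7, -1.2, 0.7]
grip_width: 75.5
```

```bash
python3 - <<'E'
from h import *
c,s=wcam();dl([538,-253,150],s=s)
cv2.imwrite('pics/w11.png',c['img'][:,:,::-1])
for m in masks_of(c,'mill')[:3]:print(m['bbox'])
E
```

```text
t 11.57 pos [ 446.3 -379.3  131. ] zang -71.1 tilt 1.56 grip 75.5 F [ 0.7 -1.2  0.7] shift units [-6.4  -0.97 -4.46]
[53.2, 1.2, 193.2, 75.4]
```

View pics/w11.png

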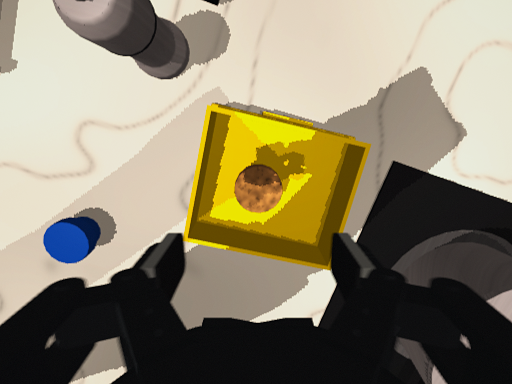

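Emit:
apply_moves:
  targets:
    - [1,[0,-0.5,0],0]
    - [1,[-0.7,-0.5,-0.5],0]
    - [1,[-0.7,0,-0.5],0]
    - [1,[-0.7,0,-0.5],0]
    - [1,[-0.7,0,-0.5],0]
    - [1,[-0.7,0,-0.5],0]
    - [1,[-0.7,0,-0.5],0]
    - [1,[-0.7,0,-0.5],0]
    - [1,[0,0,0],0]

```text
t: 12.42
eef_pos: [511.4, -274.6, 144.3]
ee_rot: [[-0.947, 0.005, 0.32], [-0.32, -0.009, -0.947], [-0.002, -1.0, 0.01]]
contact_force: [0.9, 0.1, -0.0]
grip_width: 85.5
```

```bash
python3 - <<'E'
from h import *
c,s=wcam();dl([538,-253,150],s=s)
cv2.imwrite('pics/w12.png',c['img'][:,:,::-1])
for z in (4,112,152): print(z,proj(c,[538,-253,z]))
for d in (0,20,33,46): print(d,proj(c,s['eef_pos']-np.array(s['ee_rot'])[:,1]*d))
for t in ('mill','coaster'):
  for m in masks_of(c,t)[:3]:
    ys,xs=np.nonzero(m['region']);print(t,m['confidence'],m['bbox'],atz(c,(xs.mean(),ys.mean()),75))
E
```

```text
t 12.42 pos [ 511.4 -274.6  144.3] zang -71.3 tilt 0.58 grip 85.5 F [ 0.9  0.1 -0. ] shift units [-1.61 -0.29 -0.6 ]
4 [[245.69102953 147.39209663]]
112 [[241.39464809 162.8379495 ]]
152 [[238.47510172 173.33396446]]
0 [[258.29289804 219.44461344]]
20 [[258.40859472 231.36749234]]
33 [[258.49923044 240.70776626]]
46 [[258.60580958 251.69105654]]
mill 0.77 [207.6, 124.6, 273.8, 196.0] [ 533.59617867 -252.85404218   75.        ]
```

View pics/w12.png

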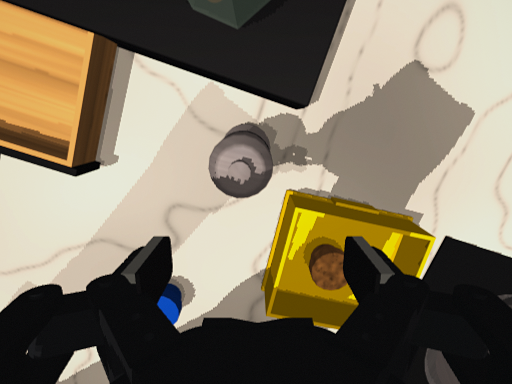

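Emit:
apply_moves:
  targets:
    - [1,[-0.5,0,-0.2],0]
    - [1,[-0.6,0,-0.2],0]
    - [1,[-0.45,0,-0.2],0]
    - [1,[0,0,0],0]

```text
t: 12.9
eef_pos: [533.8, -260.9, 143.7]
ee_rot: [[-0.951, 0.001, 0.308], [-0.308, -0.013, -0.951], [0.003, -1.0, 0.013]]
contact_force: [0.5, 0.2, -0.5]
grip_width: 85.5
```

```bash
python3 - <<'E'
from h import *
c,s=wcam();dl([538,-253,62],s=s)
cv2.imwrite('pics/w13.png',c['img'][:,:,::-1])
for z in (4,112,130,152): print(z,proj(c,[538,-253,z]))
E
```

```text
t 12.9 pos [ 533.8 -260.9  143.7] zang -72.1 tilt 0.75 grip 85.5 F [ 0.5  0.2 -0.5] shift units [-0.33  4.08 -0.36]
4 [[250.73768362 170.06342116]]
112 [[249.40531023 196.66964918]]
130 [[249.04734616 203.81785068]]
152 [[248.51466265 214.45503315]]
```

View pics/w13.png

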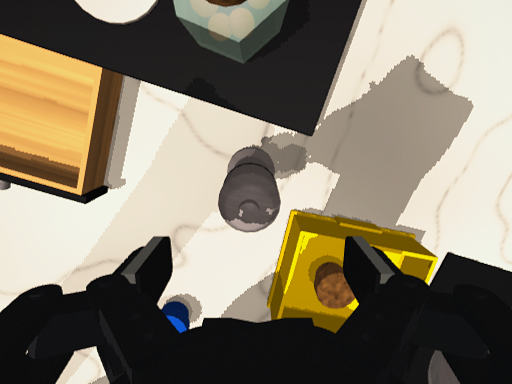

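Emit:
apply_moves:
  targets:
    - [1,[-0.35,0,-0.25],0]
    - [1,[-0.1,0,-0.08],0]
    - [1,[0,0.7,0],0]
    - [1,[0,0.7,0],0]
    - [1,[0,0.7,0],0]
    - [1,[0,0.6,0],0]
    - [1,[0,0.5,0],0]
    - [1,[0,0,0],0]

```text
t: 13.62
eef_pos: [541.6, -252.8, 77.8]
ee_rot: [[-0.951, 0.003, 0.308], [-0.308, -0.015, -0.951], [0.002, -1.0, 0.015]]
contact_force: [0.1, 0.5, 0.3]
grip_width: 85.7
```

```bash
python3 - <<'E'
from h import *
c,s=wcam();dl([540,-253,62],s=s)
cv2.imwrite('pics/w14.png',c['img'][:,:,::-1])
for z in (112,130,152): print(z,proj(c,[540,-253,z]))
for d in (33,46,52): print(d,proj(c,s['eef_pos']-np.array(s['ee_rot'])[:,1]*d))
E
```

```text
t 13.62 pos [ 541.6 -252.8   77.8] zang -72.1 tilt 0.89 grip 85.7 F [0.1 0.5 0.3] shift units [ 0.08  0.79 -0.03]
112 [[258.94686854 244.43684775]]
130 [[259.73450192 260.8023644 ]]
152 [[261.01757742 287.46222187]]
33 [[258.49047672 240.69180771]]
46 [[258.59622784 251.67368388]]
52 [[258.65157569 257.42136021]]
```

View pics/w14.png

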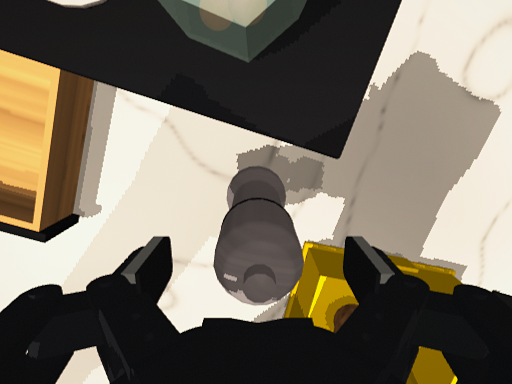

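Emit:
apply_moves:
  targets:
    - [1,[0,0.4,0],0]
    - [1,[0,0.3,0],0]
    - [1,[0,0,0],0]
    - [-0.3,[0,0,0],0]
    - [-0.3,[0,0,0],0]
    - [-0.3,[0,0,0],0]
    - [-0.3,[0,0,0],0]
    - [-0.3,[0,0,0],0]
    - [-0.3,[0,0,0],0]
  grip_force: 60

```text
t: 14.42
eef_pos: [543.9, -253.4, 66.1]
ee_rot: [[-0.952, 0.007, 0.307], [-0.307, -0.016, -0.951], [-0.002, -1.0, 0.018]]
contact_force: [-0.0, -0.1, -2.9]
grip_width: 42.3
```

```bash
python3 - <<'E'
from h import *
c,s=wcam();dl([540,-253,62],s=s)
cv2.imwrite('pics/w15.png',c['img'][:,:,::-1])
E
```

```text
t 14.42 pos [ 543.9 -253.4   66.1] zang -72.1 tilt 1.03 grip 42.3 F [-0.  -0.1 -2.9] shift units [ 0.18  0.2  -0.09]
```

View pics/w15.png

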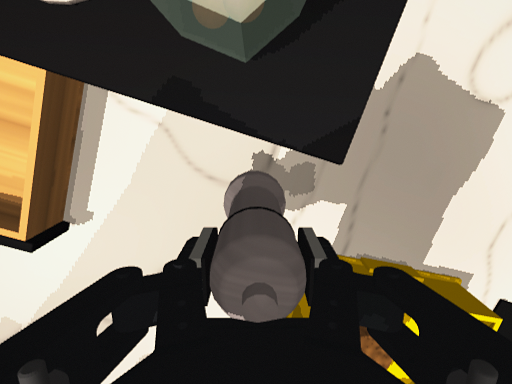

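Emit:
apply_moves:
  targets:
    - [-0.3,[0,-0.5,0],0]
    - [-0.3,[0,-0.9,0],0]
    - [-0.3,[0,-0.9,0],0]
    - [-0.3,[0,-0.9,0],0]
    - [-0.3,[0,-0.9,0],0]
    - [-0.3,[0,-0.9,0],0]
    - [-0.3,[0,-0.9,0],0]
    - [-0.3,[0,-0.9,0],0]
    - [-0.3,[0,-0.9,0],0]
    - [-0.3,[0,-0.8,0],0]
    - [-0.3,[0,-0.5,0],0]
    - [-0.3,[0,0,0],0]

```text
t: 15.47
eef_pos: [538.6, -249.9, 258.3]
ee_rot: [[-0.952, 0.001, 0.307], [-0.307, -0.015, -0.952], [0.003, -1.0, 0.015]]
contact_force: [-0.2, -0.3, -2.4]
grip_width: 42.5
```

```bash
python3 - <<'E'
from h import *
c,s=wcam();dl([663,-106.5,255],s=s)
cv2.imwrite('pics/w16.png',c['img'][:,:,::-1])
for t in ('coaster','jar1'):
  for m in masks_of(c,t)[:4]:
    ys,xs=np.nonzero(m['region']);print(t,m['confidence'],m['bbox'],atz(c,(xs.mean(),ys.mean()),75))
E
```

```text
t 15.47 pos [ 538.6 -249.9  258.3] zang -72.1 tilt 0.87 grip 42.5 F [-0.2 -0.3 -2.4] shift units [-8.12  0.06 -4.92]
coaster 0.69 [135.7, 0.4, 206.3, 62.9] [ 661.09885575 -109.08743122   75.        ]
coaster 0.64 [1.8, 44.2, 164.4, 180.1] [536.93985524 -28.04556712  75.        ]
jar1 0.96 [21.0, 0.0, 117.4, 28.2] [644.34309103  -7.96974566  75.        ]
jar1 0.66 [214.7, 0.0, 288.1, 84.7] [ 676.01663016 -196.18828996   75.        ]
```

View pics/w16.png

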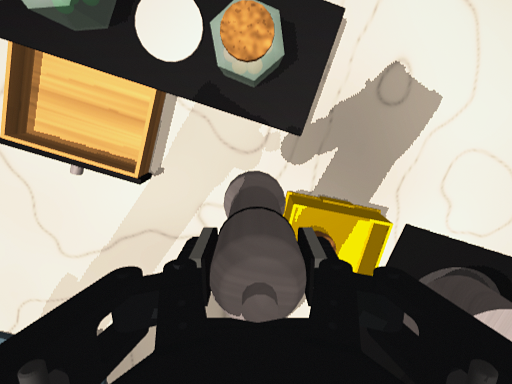

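Emit:
apply_moves:
  targets:
    - [-0.3,[-0.65,0,-0.4],0]
    - [-0.3,[-0.65,0,-0.4],0]
    - [-0.3,[-0.65,0,-0.4],0]
    - [-0.3,[-0.65,0,-0.4],0]
    - [-0.3,[-0.65,0,-0.4],0]
    - [-0.3,[-0.65,0,-0.4],0]
    - [-0.3,[-0.65,0,-0.4],0]
    - [-0.3,[-0.65,0,-0.4],0]
    - [-0.3,[-0.65,0,-0.4],0]
    - [-0.3,[-0.65,0,-0.4],0]
    - [-0.3,[-0.65,0,-0.4],0]
    - [-0.3,[0,0,0],0]

```text
t: 16.62
eef_pos: [645.2, -113.4, 237.3]
ee_rot: [[-0.953, -0.026, 0.303], [-0.303, -0.008, -0.953], [0.027, -1.0, -0.001]]
contact_force: [0.4, 1.5, -3.7]
grip_width: 42.2
```

```bash
python3 - <<'E'
from h import *
c,s=wcam();dl([662.5,-107,255],s=s);R=np.array(s['ee_rot']);e=s['eef_pos']
cv2.imwrite('pics/w17.png',c['img'][:,:,::-1])
for t in ('coaster',):
  for m in masks_of(c,t)[:4]:
    ys,xs=np.nonzero(m['region']);print(t,m['confidence'],m['bbox'],atz(c,(xs.mean(),ys.mean()),75))
for h in (0,8,130,152): print(h,proj(c,e+R[:,1]*(66-h)))
for h,r in ((0,26),(8,26),(130,22),(152,7)):
    P=circ(r,0)+0; Q=e+R[:,1]*(66-h)+P[:,:1]*R[:,0]+P[:,1:2]*R[:,2]; q=proj(c,Q);print(h,q.min(0).round(),q.max(0).round())
E
```

```text
t 16.62 pos [ 645.2 -113.4  237.3] zang -72.4 tilt 1.56 grip 42.2 F [ 0.4  1.5 -3.7] shift units [-0.9  -0.91 -0.04]
coaster 0.66 [226.2, 122.0, 294.3, 178.9] [ 669.38941361 -106.29909135   75.        ]
coaster 0.56 [210.6, 171.5, 308.7, 319.8] [ 539.04203491 -145.45904025   75.        ]
coaster 0.22 [364.4, 330.0, 379.4, 345.7] [ 457.31130294 -344.37032152   75.        ]
0 [[258.03454765 193.11462816]]
8 [[258.05818749 195.57009782]]
130 [[258.77980224 270.52419956]]
152 [[259.08377994 302.09835425]]
0 [228. 164.] [288. 221.]
8 [227. 165.] [289. 224.]
130 [208. 223.] [309. 314.]
152 [240. 285.] [278. 319.]
```

View pics/w17.png

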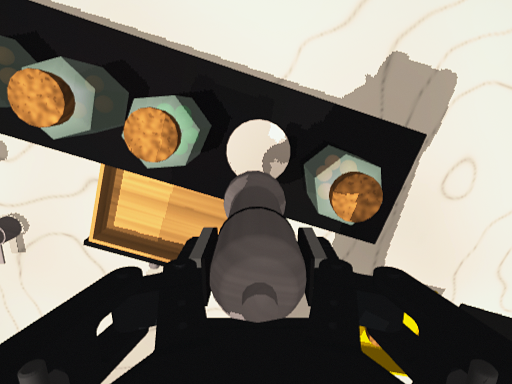

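```bash
python3 - <<'E'
from h import *
c,s=wcam();R=np.array(s['ee_rot']);e=s['eef_pos'];print(e,R.round(3))
print('coaster',atz(c,(258.5,150),75))
print('foot',e+R@[5.5,66,-2.5], 'head', e+R@[1,-64,-1])
img=c['img'][90:330,190:330,::-1];cv2.imwrite('pics/w18.png',cv2.resize(img,(350*1,600)))
T=camera('top');cv2.imwrite('pics/t18.png',cv2.resize(T['img'][90:210,200:360,::-1],(800,600),interpolation=cv2.INTER_CUBIC))
# drawer corners from w16-like not here
E
```

```text
[ 643.38554186 -117.00035346  237.3133895 ] [[-0.953 -0.028  0.301]
 [-0.3   -0.01  -0.954]
 [ 0.03  -1.     0.001]]
coaster [ 664.51477485 -111.4092695    75.        ]
foot [ 635.56023806 -116.94630347  171.50106771] head [ 643.90663189 -115.68904495  301.3134593 ]
```

View pics/w18.png

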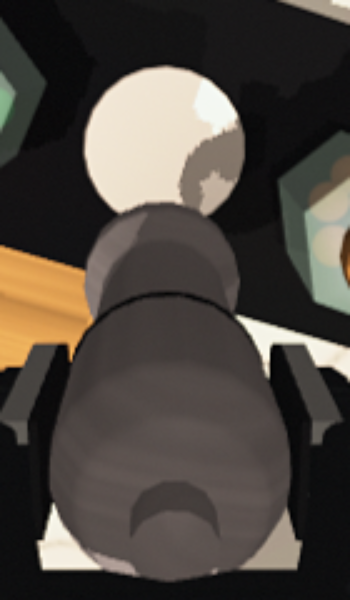

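Emit:
apply_moves:
  targets:
    - [-0.3,[-0.4,-0.2,0.05],0]
    - [-0.3,[-0.4,-0.2,0.05],0]
    - [-0.3,[-0.4,0,0.05],0]
    - [-0.3,[-0.2,0,0],0]
    - [-0.3,[0,0,0],0]
    - [-0.3,[0,0,0],0]

```text
t: 17.32
eef_pos: [669.0, -120.9, 245.3]
ee_rot: [[-0.957, -0.03, 0.289], [-0.289, -0.016, -0.957], [0.033, -0.999, 0.006]]
contact_force: [0.3, -0.9, -3.0]
grip_width: 42.1
```

```bash
python3 - <<'E'
from h import *
c,s=wcam();R=np.array(s['ee_rot']);e=s['eef_pos'];print(e,R.round(3),s['contact_force'],s['joint_vel'].round(3))
cv2.imwrite('pics/w19.png',c['img'][:,:,::-1])
for h,r in ((0,26),(8,26),(130,22),(152,7)):
    P=circ(r,0)+0; Q=e+R[:,1]*(66-h)+P[:,:1]*R[:,0]+P[:,1:2]*R[:,2]; q=proj(c,Q);print(h,q.min(0).round(),q.max(0).round())
q=proj(c,circ(38,75)+[663,-107,0]);print('coaster pred',q.min(0).round(),q.max(0).round())
S=camera('scene');cv2.imwrite('pics/s19.png',cv2.resize(S['img'][100:250,120:320,::-1],(800,600),interpolation=cv2.INTER_CUBIC))
E
```

```text
[ 668.96192364 -120.93529471  245.25358306] [[-0.957 -0.03   0.289]
 [-0.289 -0.016 -0.957]
 [ 0.033 -0.999  0.006]] [ 0.28788432 -0.85152877 -2.99323774] [ 0.005  0.006  0.002 -0.003 -0.001  0.001 -0.001]
0 [228. 164.] [288. 221.]
8 [227. 165.] [289. 224.]
130 [208. 223.] [309. 314.]
152 [240. 285.] [278. 318.]
coaster pred [214. 136.] [276. 197.]
```

View pics/w19.png

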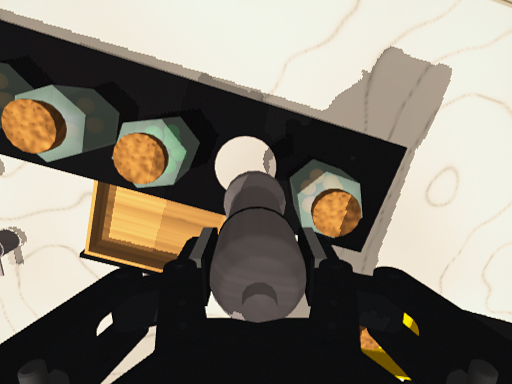

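View pics/s19.png

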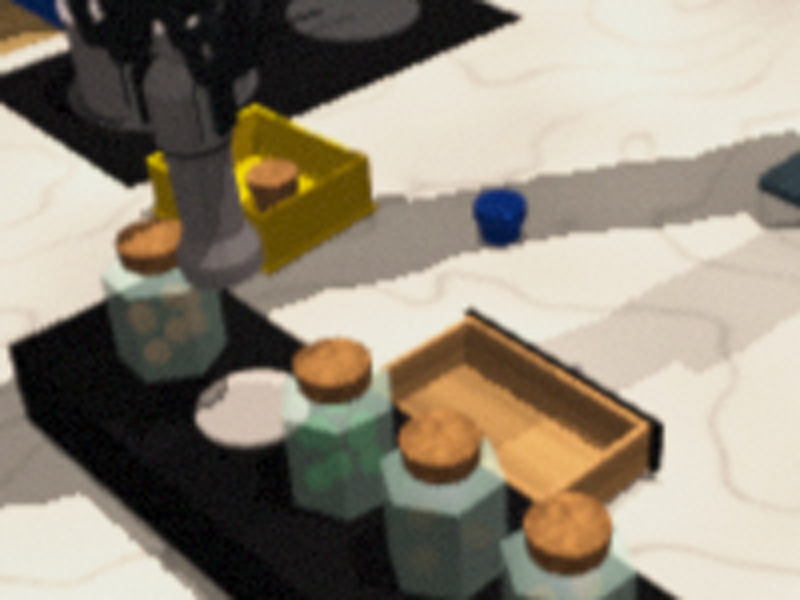

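Emit:
apply_moves:
  targets:
    - [-0.3,[-0.15,0,-0.35],0]
    - [-0.3,[-0.15,0,-0.3],0]
    - [-0.3,[0,0,0],0]
    - [-0.3,[0,0.3,0],0]
    - [-0.3,[0,0.5,0],0]
    - [-0.3,[0,0.5,0],0]
    - [-0.3,[0,0.5,0],0]
    - [-0.3,[0,0.3,0],0]
    - [-0.3,[0,0,0],0]

```text
t: 18.17
eef_pos: [667.5, -105.3, 197.3]
ee_rot: [[-0.957, -0.033, 0.29], [-0.289, -0.016, -0.957], [0.036, -0.999, 0.005]]
contact_force: [-0.3, 0.3, -2.5]
grip_width: 41.8
```

```bash
python3 - <<'E'
from h import *
c,s=wcam();R=np.array(s['ee_rot']);e=s['eef_pos'];print(e,R.round(3),s['contact_force'],s['joint_vel'].round(3))
cv2.imwrite('pics/w20.png',c['img'][:,:,::-1])
f=e+R@[5.5,66,-2.5];print('foot',f,'shift',(R.T@([663,-107,76]-f)/20).round(2))
S=camera('scene');cv2.imwrite('pics/s20.png',cv2.resize(S['img'][100:250,120:320,::-1],(800,600),interpolation=cv2.INTER_CUBIC))
E
```

```text
[ 667.52959516 -105.34989017  197.27022824] [[-0.957 -0.033  0.29 ]
 [-0.289 -0.016 -0.957]
 [ 0.036 -0.999  0.005]] [-0.2640895   0.28609915 -2.47844544] [ 0.004  0.008  0.001  0.007  0.002 -0.    -0.   ]
foot [ 659.37274214 -105.57533235  131.49854038] shift [-0.25  2.77  0.11]
```

View pics/w20.png

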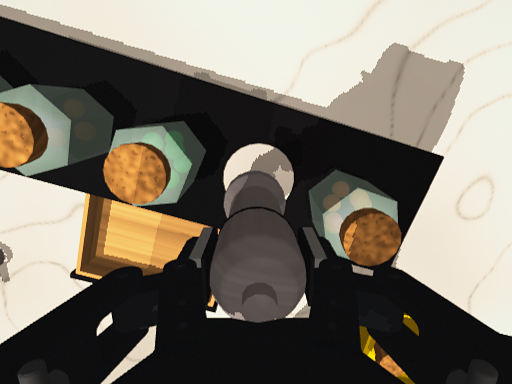

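View pics/s20.png

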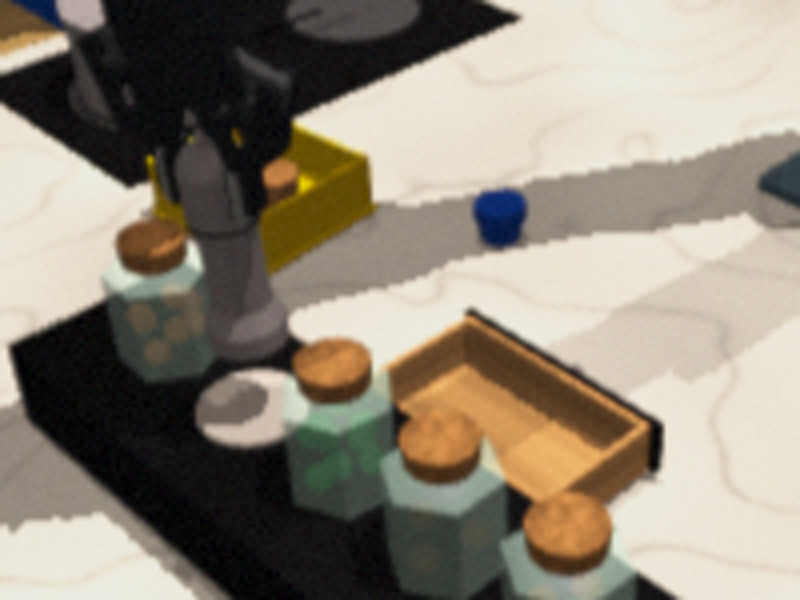

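Emit:
apply_moves:
  targets:
    - [-0.3,[-0.15,0.3,0.1],0]
    - [-0.3,[-0.1,0.5,0],0]
    - [-0.3,[0,0.5,0],0]
    - [-0.3,[0,0.5,0],0]
    - [-0.3,[0,0.3,0],0]
    - [-0.3,[0,0,0],0]
    - [-0.3,[0,0,0],0]

```text
t: 18.85
eef_pos: [673.7, -107.1, 152.7]
ee_rot: [[-0.957, -0.029, 0.289], [-0.289, -0.016, -0.957], [0.033, -0.999, 0.007]]
contact_force: [-0.3, -0.3, -2.8]
grip_width: 42.2
```

```bash
python3 - <<'E'
from h import *
c,s=wcam();R=np.array(s['ee_rot']);e=s['eef_pos'];print(e,R.round(3),s['contact_force'],s['joint_vel'].round(3))
cv2.imwrite('pics/w21.png',c['img'][:,:,::-1])
f=e+R@[5.5,66,-2.5];print('foot',f,'shift',(R.T@([663,-107,76]-f)/20).round(2))
q=proj(c,circ(38,75)+[663,-107,0]);print('coaster pred',q.min(0).round(),q.max(0).round())
S=camera('scene');cv2.imwrite('pics/s21.png',cv2.resize(S['img'][120:220,130:265,::-1],(800,600),interpolation=cv2.INTER_CUBIC))
E
```

```text
[ 673.74937663 -107.05342681  152.71134252] [[-0.957 -0.029  0.289]
 [-0.289 -0.016 -0.957]
 [ 0.033 -0.999  0.007]] [-0.33575086 -0.32091042 -2.76885921] [ 0.001  0.012  0.     0.011  0.001 -0.008 -0.001]
foot [ 665.82711623 -107.29786216   86.91105345] shift [ 0.11  0.55 -0.06]
coaster pred [213. 157.] [295. 235.]
```

View pics/w21.png

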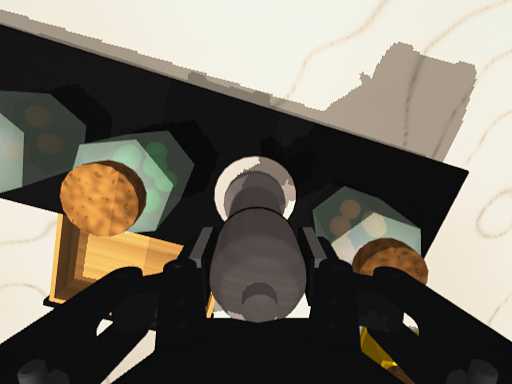

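View pics/s21.png

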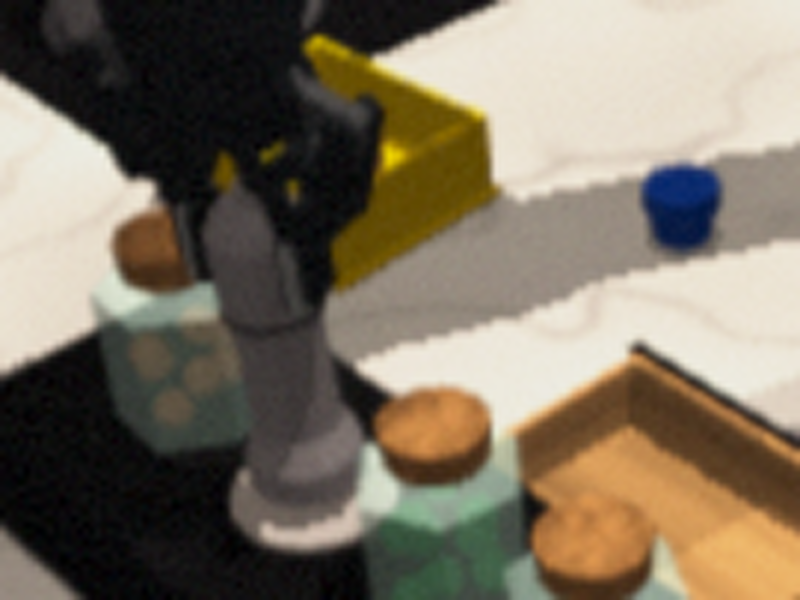

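Emit:
apply_moves:
  targets:
    - [-0.3,[0.08,0.15,-0.05],0]
    - [-0.3,[0.03,0.15,0],0]
    - [-0.3,[0,0.15,0],0]
    - [-0.3,[0,0,0],0]
    - [-0.3,[0,0,0],0]

```text
t: 19.37
eef_pos: [672.2, -106.9, 145.3]
ee_rot: [[-0.957, -0.025, 0.289], [-0.289, -0.016, -0.957], [0.029, -1.0, 0.008]]
contact_force: [0.2, -0.1, -2.7]
grip_width: 42.5
```

```bash
python3 - <<'E'
from h import *
c,s=wcam();R=np.array(s['ee_rot']);e=s['eef_pos'];print(e,R.round(3),s['contact_force'],s['joint_vel'].round(3))
f=e+R@[5.5,66,-2.5];print('foot',f,'shift',(R.T@([663,-107,76]-f)/20).round(2))
cv2.imwrite('pics/w22.png',c['img'][130:330,180:340,::-1].repeat(3,0).repeat(3,1))
for z,r in((75,38),(75,26),(83,26)):
    q=proj(c,circ(r,z)+[663,-107,0]);print('pred',r,q.min(0).round(),q.max(0).round())
E
```

```text
[ 672.22027073 -106.90861996  145.33013807] [[-0.957 -0.025  0.289]
 [-0.289 -0.016 -0.957]
 [ 0.029 -1.     0.008]] [ 0.15740419 -0.14409282 -2.67290379] [ 0.     0.001  0.     0.003  0.    -0.004 -0.   ]
foot [ 664.55650912 -107.17740732   79.49933592] shift [ 0.07  0.18 -0.03]
pred 38 [212. 157.] [297. 238.]
pred 26 [226. 171.] [283. 226.]
pred 26 [225. 173.] [284. 229.]
```

View pics/w22.png

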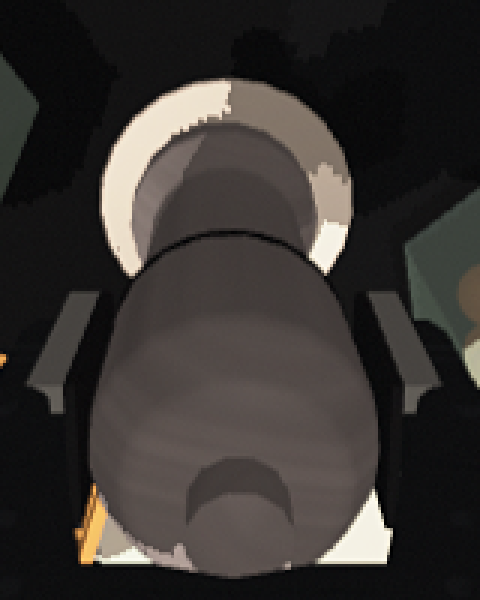

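Emit:
apply_moves:
  targets:
    - [-0.3,[0,0.12,0],0]
    - [-0.3,[0,0.1,0],0]
    - [-0.3,[0,0,0],0]

```text
t: 19.67
eef_pos: [672.7, -107.0, 141.5]
ee_rot: [[-0.957, -0.024, 0.289], [-0.289, -0.016, -0.957], [0.028, -1.0, 0.009]]
contact_force: [-0.5, 0.4, -1.2]
grip_width: 41.8
```

Emit:
apply_moves:
  targets:
    - [-0.3,[0.02,0.08,0],0]
    - [-0.3,[0,0,0],0]
    - [-0.3,[0,0,0],0]

```text
t: 19.92
eef_pos: [673.5, -106.9, 142.0]
ee_rot: [[-0.957, -0.021, 0.289], [-0.289, -0.016, -0.957], [0.025, -1.0, 0.009]]
contact_force: [-0.2, 0.4, -3.1]
grip_width: 41.8
```

```bash
python3 - <<'E'
from h import *
c,s=wcam();R=np.array(s['ee_rot']);e=s['eef_pos'];print(e,s['contact_force'])
cv2.imwrite('pics/w23.png',c['img'][130:330,180:340,::-1].repeat(3,0).repeat(3,1))
for z,r in((75,38),(75,26),(83,26)):
    q=proj(c,circ(r,z)+[663,-107,0]);print('pred',r,q.min(0).round(),q.max(0).round())
E
```

```text
[ 673.46543011 -106.88246529  142.00033792] [-0.22838382  0.39880977 -3.07169993]
pred 38 [211. 159.] [297. 241.]
pred 26 [225. 173.] [283. 229.]
pred 26 [224. 175.] [284. 233.]
```

View pics/w23.png

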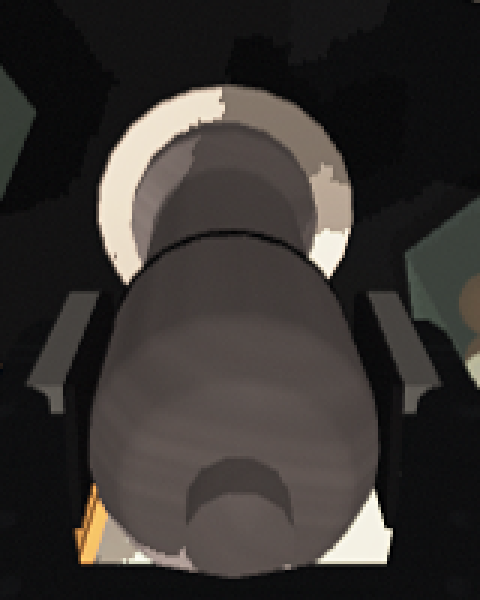

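Emit:
apply_moves:
  targets:
    - [-0.3,[0.04,0.12,0],0]
    - [-0.3,[0,0,0],0]
    - [-0.3,[0,0,0],0]

```text
t: 20.22
eef_pos: [674.1, -106.9, 141.8]
ee_rot: [[-0.957, -0.018, 0.289], [-0.289, -0.016, -0.957], [0.022, -1.0, 0.01]]
contact_force: [0.6, 0.2, -2.6]
grip_width: 42.1
```

Emit:
apply_moves:
  targets:
    - [-0.3,[0.06,0.25,0],0]
    - [-0.3,[0,0,0],0]

```text
t: 20.38
eef_pos: [676.0, -106.6, 142.5]
ee_rot: [[-0.957, -0.011, 0.289], [-0.289, -0.016, -0.957], [0.015, -1.0, 0.012]]
contact_force: [0.0, -0.4, -4.0]
grip_width: 42.4
```

```bash
python3 - <<'E'
from h import *
c,s=wcam();R=np.array(s['ee_rot']);e=s['eef_pos'];print(e,s['contact_force'],s['torque'],s['joint_pos'].round(3),s['effort'].round(1))
cv2.imwrite('pics/w24.png',c['img'][:,:,::-1])
S=camera('scene');cv2.imwrite('pics/s24.png',cv2.resize(S['img'][120:220,130:265,::-1],(800,600),interpolation=cv2.INTER_CUBIC))
E
```

```text
[ 676.03885262 -106.60224175  142.51406777] [ 0.0068687  -0.35298201 -3.99250986] [ 0.02224731 -0.03194564 -0.0322078 ] [ 0.213  0.666 -0.204  1.464  0.165  1.038 -1.312] [ -0.  -67.5  -2.6 -26.8   0.    0.2  -0. ]
```

View pics/w24.png

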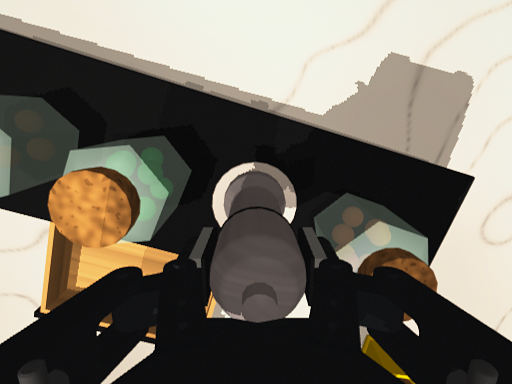

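View pics/s24.png

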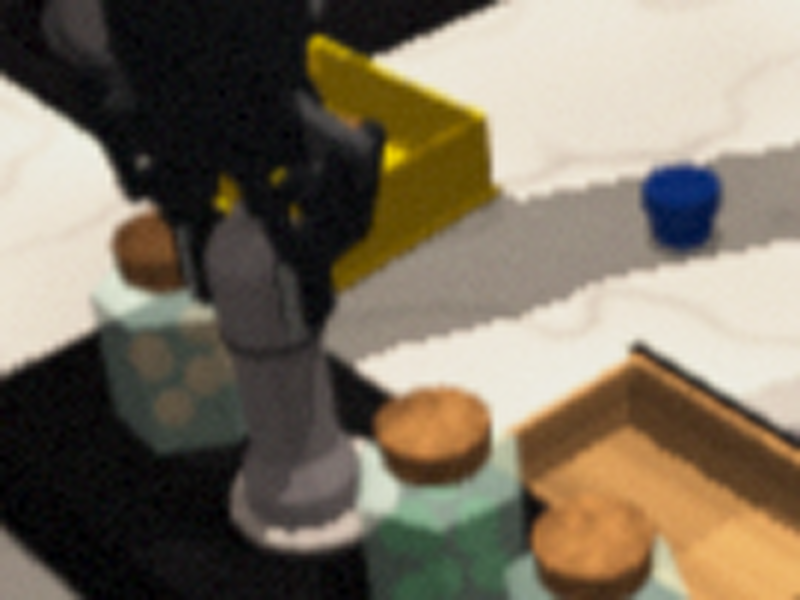

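Emit:
apply_moves:
  targets:
    - [-0.3,[0.2,0,0],0]
    - [-0.3,[0.05,0.05,0],0]
    - [-0.3,[0,0,0],0]

```text
t: 20.73
eef_pos: [672.2, -107.8, 141.2]
ee_rot: [[-0.957, -0.008, 0.289], [-0.289, -0.015, -0.957], [0.012, -1.0, 0.012]]
contact_force: [-0.3, 0.1, -0.9]
grip_width: 41.9
```

```bash
python3 - <<'E'
from h import *
c,s=wcam();R=np.array(s['ee_rot']);e=s['eef_pos'];print(e,R[:,1],s['contact_force'],s['joint_vel'].round(3))
cv2.imwrite('pics/w25.png',c['img'][130:330,180:340,::-1].repeat(3,0).repeat(3,1))
for z,r in((75,38),(75,26),(83,26)):
    q=proj(c,circ(r,z)+[663,-107,0]);print('pred',r,q.min(0).round(),q.max(0).round())
E
```

```text
[ 672.16203899 -107.75662555  141.16035409] [-0.00790119 -0.01539725 -0.99985024] [-0.28119872  0.13614361 -0.90136353] [ 0.003 -0.004  0.     0.007 -0.005 -0.006  0.002]
pred 38 [210. 159.] [296. 241.]
pred 26 [224. 173.] [283. 229.]
pred 26 [223. 175.] [284. 232.]
```

View pics/w25.png

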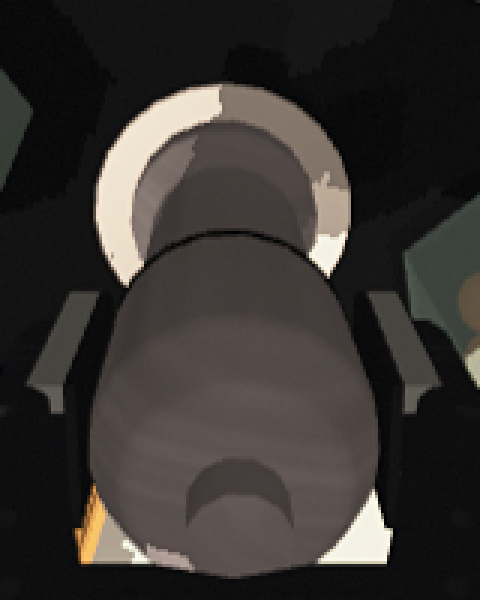

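Emit:
apply_moves:
  targets:
    - [0.1,[0,0,0],0]
    - [0.2,[0,0,0],0]
    - [0.3,[0,0,0],0]
    - [0.3,[0,0,0],0]
    - [0.3,[0,0,0],0]

```text
t: 21.2
eef_pos: [669.7, -108.8, 138.6]
ee_rot: [[-0.957, -0.013, 0.289], [-0.288, -0.016, -0.957], [0.017, -1.0, 0.011]]
contact_force: [-0.4, 0.1, 0.1]
grip_width: 55.2
```

```bash
python3 - <<'E'
from h import *
c,s=wcam();R=np.array(s['ee_rot']);e=s['eef_pos'];print(e,R[:,1],s['contact_force'],s['grip_width'])
cv2.imwrite('pics/w26.png',c['img'][130:330,180:340,::-1].repeat(3,0).repeat(3,1))
for z,r in((75,38),(75,26),(83,26),(205,22),(227,7)):
    q=proj(c,circ(r,z)+[663,-107,0]);print('pred',r,q.min(0).round(),q.max(0).round())
E
```

```text
[ 669.65202017 -108.77750672  138.603265  ] [-0.01330453 -0.01590077 -0.99978505] [-0.42092633  0.08756227  0.06753177] 55.19489579058215
pred 38 [209. 156.] [297. 239.]
pred 26 [223. 170.] [283. 227.]
pred 26 [222. 172.] [284. 230.]
pred 22 [202. 242.] [303. 329.]
pred 7 [233. 307.] [271. 340.]
```

View pics/w26.png

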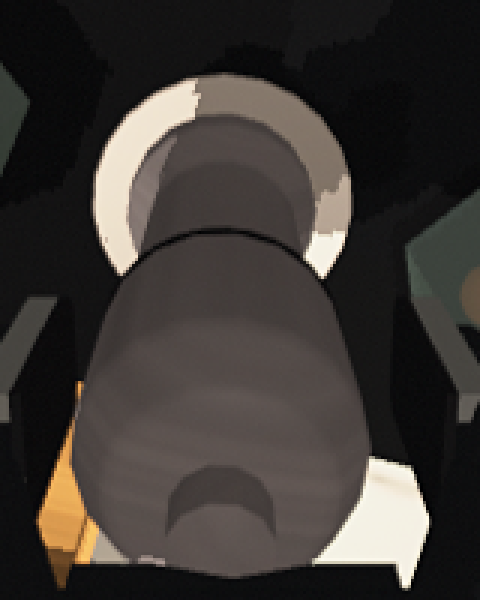

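Emit:
apply_moves:
  targets:
    - [0.3,[0,-0.3,0],0]
    - [0.3,[0,-0.6,0],0]
    - [0.3,[0,-0.7,0],0]
    - [0.3,[0,-0.7,0],0]
    - [0.3,[0,-0.7,0],0]
    - [0.3,[0,-0.7,0],0]
    - [0.3,[0,-0.7,0],0]
    - [0.3,[0,-0.7,0],0]
    - [0.3,[0,-0.5,0],0]
    - [0.3,[0,0,0],0]

```text
t: 22.08
eef_pos: [672.1, -106.7, 264.7]
ee_rot: [[-0.957, -0.009, 0.289], [-0.289, -0.016, -0.957], [0.013, -1.0, 0.013]]
contact_force: [0.6, -0.6, 0.3]
grip_width: 55.6
```

```bash
python3 - <<'E'
from h import *
c,s=wcam();R=np.array(s['ee_rot']);e=s['eef_pos'];print(e,R[:,1],s['contact_force'],s['grip_width'],s['joint_pos'].round(2))
cv2.imwrite('pics/w27.png',c['img'][:,:,::-1])
T=camera('top');cv2.imwrite('pics/t27.png',cv2.resize(T['img'][90:210,240:400,::-1],(800,600),interpolation=cv2.INTER_CUBIC))
for z,r in((75,38),(75,26),(205,22),(227,7)):
    q=proj(c,circ(r,z)+[663,-107,0]);print('pred',r,q.min(0).round(),q.max(0).round())
E
```

```text
[ 672.07331115 -106.71590351  264.66156977] [-0.0088893  -0.01616557 -0.99982981] [ 0.57625418 -0.64394517  0.30553699] 55.62424274542128 [ 0.22  0.55 -0.21  1.35  0.14  1.26 -1.29]
pred 38 [225. 143.] [283. 201.]
pred 26 [234. 153.] [274. 192.]
pred 22 [229. 179.] [280. 228.]
pred 7 [246. 204.] [263. 221.]
```

View pics/w27.png

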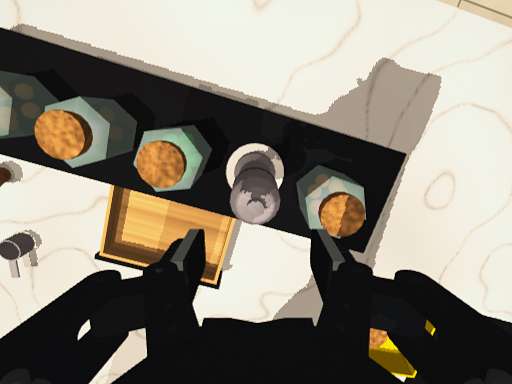

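Emit:
apply_moves:
  targets:
    - [0.3,[0.6,0,-0.4],0]
    - [0.3,[0.6,0,-0.9],0]
    - [0.3,[0.6,0,-0.9],0]
    - [0.3,[0.6,0,-0.9],0]
    - [0.3,[0.6,0,-0.9],0]
    - [0.3,[0.6,0,-0.9],0]
    - [1,[0.6,0,-0.9],0]
    - [1,[0.6,0,-0.9],0]
    - [1,[0.6,0,-0.9],0]
    - [1,[0.3,0,-0.9],0]
    - [1,[0.3,0,-0.9],0]
    - [1,[0.3,0.3,-0.9],0]
    - [1,[0.3,0.6,-0.9],0]
    - [1,[0.3,0.6,-0.9],0]
    - [1,[0,0.6,-0.9],0]
    - [1,[0,0.6,-0.9],0]
    - [1,[0,0.6,-0.9],0]
    - [1,[0,0.6,-0.6],0]
    - [1,[0,0,0],0]
  grip_force: 40

```text
t: 23.77
eef_pos: [421.2, 152.6, 162.1]
ee_rot: [[-0.957, -0.045, 0.286], [-0.285, -0.022, -0.958], [0.049, -0.999, 0.008]]
contact_force: [-0.2, -0.5, -0.1]
grip_width: 85.0
```

```bash
python3 - <<'E'
from h import *
c,s=wcam();dl([430,219,100],s=s)
cv2.imwrite('pics/w28.png',c['img'][:,:,::-1])
for t in ('scoop_a','stopper_small'):
  for m in masks_of(c,t)[:4]:print(t,m['confidence'],np.round(m['bbox']))
for p in ([430,219,32],[458,401,32],[536,258,36]): print(proj(c,p))
E
```

```text
t 23.77 pos [421.2 152.6 162.1] zang -73.4 tilt 2.86 grip 85.0 F [-0.2 -0.5 -0.1] shift units [-1.52  3.01 -3.08]
scoop_a 0.97 [  0.  47.  53. 114.]
scoop_a 0.79 [181. 130. 217. 194.]
stopper_small 0.75 [166.   2. 209.  48.]
stopper_small 0.7 [112.  80. 154. 120.]
[[198.86809032 146.90427725]]
[[21.01443092 65.41510693]]
[[182.6111996   24.90793406]]
```

View pics/w28.png

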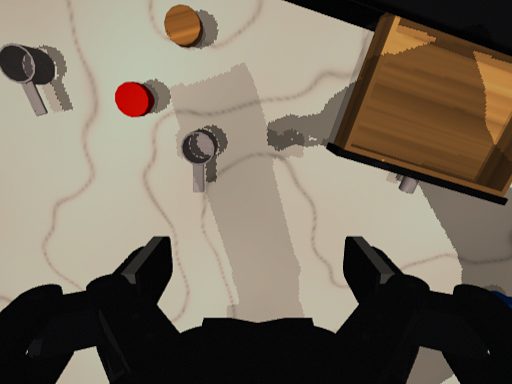

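```bash
python3 - <<'E'
from h import *
c,s=wcam()
a,b=atz(c,(199,146),32),atz(c,(199,190),29);print(a,b,np.degrees(np.arctan2(*(b-a)[1::-1])))
a,b=atz(c,(25,63),32),atz(c,(41,113),29);print(a,b,np.degrees(np.arctan2(*(b-a)[1::-1])))
print([atz(c,u,51)[:2].round(1) for u in [(331,147),(507,200),(387,13)]])
print(atz(c,(183,25),36),atz(c,(133,99),36))
E
```

```text
[434.55541134 217.05074882  32.        ] [385.77272002 206.52075786  29.        ] -167.81930108149203
[465.86764124 396.826921    32.        ] [421.59952064 381.08661848  29.        ] -160.42626943621366
[array([474.2,  87.4]), array([ 474. , -113.5]), array([598.2,  82. ])]
[540.69617709 255.62439571  36.        ] [462.58186551 289.85878468  36.        ]
```

Emit:
apply_moves:
  targets:
    - [1,[-0.3,0.5,-0.7],0.025]
    - [1,[-0.3,0.6,-0.7],0]
    - [1,[-0.3,0.6,-0.7],0]
    - [1,[-0.3,0.6,-0.7],0]
    - [1,[-0.2,0.6,-0.4],0]
    - [1,[0,0.6,0],0]
    - [1,[0,0,0],0]

```text
t: 24.55
eef_pos: [446.9, 212.4, 96.2]
ee_rot: [[-0.983, -0.026, 0.184], [-0.183, -0.02, -0.983], [0.029, -0.999, 0.015]]
contact_force: [-0.6, -0.6, -0.3]
grip_width: 85.4
```

```bash
cat >> h.py <<'E'
def tgt(p,s,back=50):  # TCP target so that the grasp point (back mm behind TCP) lies over p
    return np.array(p)+np.array(s['ee_rot'])[:,1]*back*np.array([1,1,0])
E
python3 - <<'E'
from h import *
c,s=wcam();dl(tgt([431.5,218,-24],s),-78,s=s)
print(np.array(s['ee_rot']).round(3))
cv2.imwrite('pics/w29.png',c['img'][:,:,::-1])
q=proj(c,circ(18,32)+[431.5,218,0]);print(q.min(0),q.max(0))
E
```

```text
turn units -0.008 deg -1.4
after turn shift [ 0.77  6.01 -0.4 ]
t 24.55 pos [446.9 212.4  96.2] zang -79.4 tilt 1.89 grip 85.4 F [-0.6 -0.6 -0.3] shift units [ 0.6   6.02 -0.47]
[[-0.983 -0.026  0.184]
 [-0.183 -0.02  -0.983]
 [ 0.029 -0.999  0.015]]
[226.94355886 187.21415493] [267.80864466 225.7738298 ]
```

View pics/w29.png

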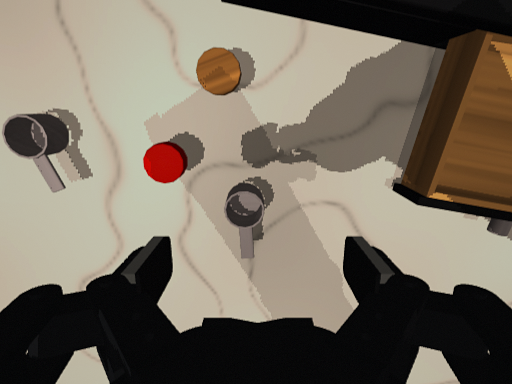

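Emit:
apply_moves:
  targets:
    - [1,[0.2,0.4,-0.3],0]
    - [1,[0.2,0.7,-0.2],0]
    - [1,[0.1,0.7,0],0]
    - [1,[0,0.7,0],0]
    - [1,[0,0.7,0],0]
    - [1,[0,0.5,0],0]
    - [1,[0,0.3,0],0]
    - [1,[0,0,0],0]

```text
t: 25.27
eef_pos: [439.5, 218.7, 19.8]
ee_rot: [[-0.985, -0.012, 0.174], [-0.174, -0.015, -0.985], [0.015, -1.0, 0.013]]
contact_force: [-0.6, -0.4, 0.5]
grip_width: 85.5
```

```bash
python3 - <<'E'
from h import *
c,s=wcam();dl(tgt([432.5,220,-24],s),-78,s=s)
cv2.imwrite('pics/w30.png',c['img'][:,:,::-1])
q=proj(c,circ(18,32)+[432.5,220,0]);print(q.min(0),q.max(0))
E
```

```text
turn units -0.011 deg -2.0
after turn shift [ 0.37  2.19 -0.11]
t 25.27 pos [439.5 218.7  19.8] zang -80.0 tilt 1.14 grip 85.5 F [-0.6 -0.4  0.5] shift units [ 0.34  2.19 -0.12]
[225.29363074 209.12899667] [283.50342954 262.70881507]
```

View pics/w30.png

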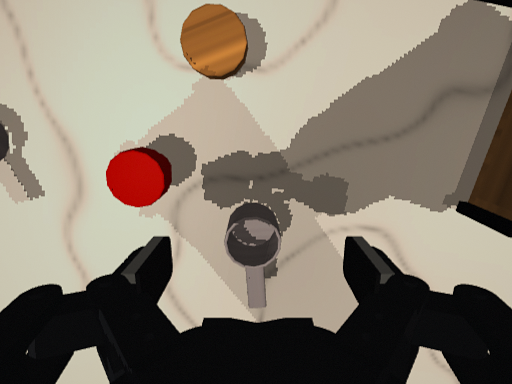

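Emit:
apply_moves:
  targets:
    - [0.5,[0.25,0,-0.1],0]
    - [0.5,[0.2,0,-0.07],0]
    - [0.5,[0,0,0],0]
    - [0.5,[0,0.6,0],0]
    - [0.5,[0,0.6,0],0]
    - [0.5,[0,0.5,0],0]
    - [0.5,[0,0.3,0],0]
    - [0.5,[0,0,0],0]

```text
t: 25.98
eef_pos: [432.1, 222.7, -16.8]
ee_rot: [[-0.985, -0.004, 0.174], [-0.174, -0.011, -0.985], [0.006, -1.0, 0.01]]
contact_force: [-0.3, -0.5, -0.6]
grip_width: 63.8
```

```bash
python3 - <<'E'
from h import *
c,s=wcam();dl(tgt([430,221,-24],s),-78,s=s)
cv2.imwrite('pics/w31.png',c['img'][:,:,::-1])
q=proj(c,circ(18,32)+[430,221,0]);print(q.min(0),q.max(0))
E
```

```text
turn units -0.011 deg -2.0
after turn shift [0.14 0.36 0.09]
t 25.98 pos [432.1 222.7 -16.8] zang -80.0 tilt 0.66 grip 63.8 F [-0.3 -0.5 -0.6] shift units [0.13 0.36 0.09]
[225.49143958 224.81902537] [298.74423693 291.04322242]
```

View pics/w31.png

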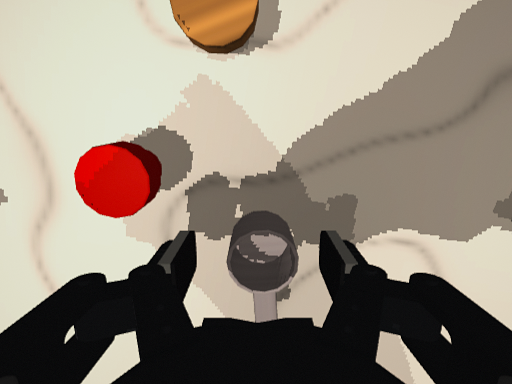

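Emit:
apply_moves:
  targets:
    - [0.5,[0.13,0.2,0.05],0]
    - [0.5,[0,0.2,0],0]
    - [0.5,[0,0,0],0]
    - [-0.5,[0,0,0],0]
    - [-0.5,[0,0,0],0]
    - [-0.5,[0,0,0],0]
    - [-0.5,[0,0,0],0]
    - [-0.5,[0,0,0],0]
  grip_force: 40

```text
t: 26.7
eef_pos: [430.8, 221.7, -23.2]
ee_rot: [[-0.985, -0.001, 0.174], [-0.174, -0.01, -0.985], [0.003, -1.0, 0.009]]
contact_force: [0.6, -0.6, 0.4]
grip_width: 33.5
```

```bash
python3 - <<'E'
from h import *
c,s=wcam();dl([540,30,60],-90,s=s)
cv2.imwrite('pics/w32.png',c['img'][:,:,::-1])
E
```

```text
turn units 0.056 deg 10.0
after turn shift [-5.46 -4.16  9.58]
t 26.7 pos [430.8 221.7 -23.2] zang -80.0 tilt 0.56 grip 33.5 F [ 0.6 -0.6  0.4] shift units [-3.69 -4.08 10.43]
```

View pics/w32.png

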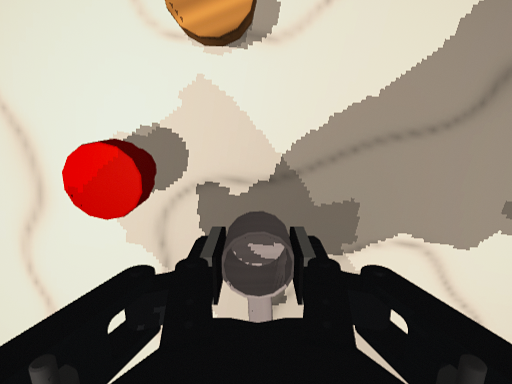

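Emit:
apply_moves:
  targets:
    - [-0.5,[0,-0.6,0],0]
    - [-0.5,[0,-0.8,0],0]
    - [-0.5,[0,-0.8,0],0]
    - [-0.5,[0,-0.8,0],0]
    - [-0.5,[0,-0.8,0],0.028]
    - [-0.5,[0,0,0],0.028]
    - [-0.5,[-0.5,0,0.8],0]
    - [-0.5,[-0.5,0,0.8],0]
    - [-0.5,[-0.5,0,0.8],0]
    - [-0.5,[-0.5,0,0.8],0]
    - [-0.5,[-0.5,0,0.8],0]
    - [-0.5,[-0.5,0,0.8],0]
    - [-0.5,[-0.5,0,0.8],0]
    - [-0.5,[-0.5,0,0.8],0]
    - [-0.5,[-0.5,0,0.8],0]
    - [-0.5,[-0.3,0,0.8],0]
    - [-0.5,[0,0,0],0]

```text
t: 28.17
eef_pos: [530.5, 57.2, 71.8]
ee_rot: [[-1.0, 0.005, -0.004], [0.004, -0.005, -1.0], [-0.005, -1.0, 0.005]]
contact_force: [-0.0, -0.4, -0.7]
grip_width: 33.9
```

```bash
python3 - <<'E'
from h import *
c,s=wcam();dl([545,28,-8],-90,s=s)
cv2.imwrite('pics/w33.png',c['img'][:,:,::-1])
x0,y0=549,-14
P=np.array([[-65,85],[-65,-85],[65,85],[65,-85]])
for p in P: print(p,proj(c,[x0+p[0],y0+p[1],51]).round())
E
```

```text
turn units -0.001 deg -0.2
after turn shift [-0.72  3.99  1.46]
t 28.17 pos [530.5  57.2  71.8] zang -90.2 tilt 0.42 grip 33.9 F [-0.  -0.4 -0.7] shift units [-0.71  4.    1.44]
[-65  85] [[240. 267.]]
[-65 -85] [[462. 266.]]
[65 85] [[236.  87.]]
[ 65 -85] [[497.  86.]]
```

View pics/w33.png

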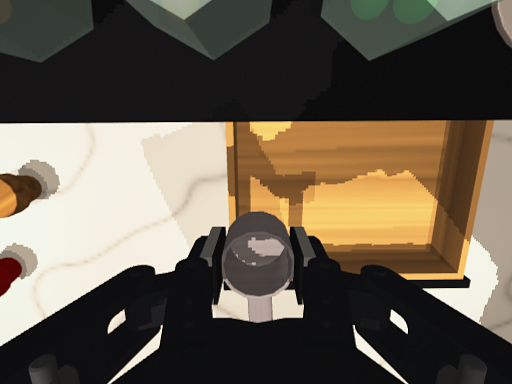

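Emit:
apply_moves:
  targets:
    - [-0.5,[-0.4,0,0.5],0]
    - [-0.5,[-0.3,0,0.5],0]
    - [-0.5,[0,0,0.4],0]
    - [-0.5,[0,0,0],0]
    - [-0.5,[0,0.6,0],0]
    - [-0.5,[0,0.6,0],0]
    - [-0.5,[0,0.6,0],0]
    - [-0.5,[0,0.6,0],0]
    - [-0.5,[0,0.3,0],0]
    - [-0.5,[0,0,0],0]

```text
t: 29.05
eef_pos: [542.3, 34.6, 12.8]
ee_rot: [[-1.0, 0.003, 0.005], [-0.005, -0.0, -1.0], [-0.003, -1.0, 0.0]]
contact_force: [-0.5, 0.2, 0.4]
grip_width: 34.1
```

```bash
python3 - <<'E'
from h import *
c,s=wcam();dl([545,28,-9],-90,s=s)
cv2.imwrite('pics/w34.png',c['img'][:,:,::-1])
E
```

```text
turn units 0.002 deg 0.3
after turn shift [-0.14  1.09  0.33]
t 29.05 pos [542.3  34.6  12.8] zang -89.7 tilt 0.15 grip 34.1 F [-0.5  0.2  0.4] shift units [-0.13  1.09  0.33]
```

View pics/w34.png

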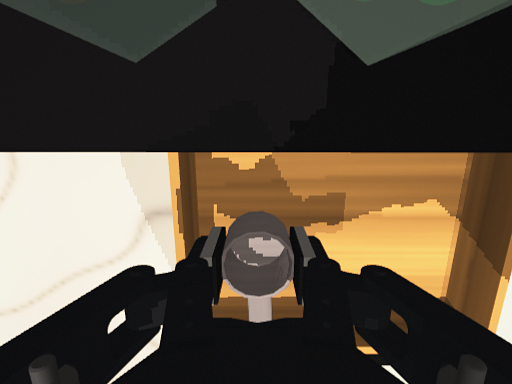

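Emit:
apply_moves:
  targets:
    - [-0.5,[-0.1,0,0.35],0]
    - [-0.5,[0,0,0.05],0]
    - [-0.5,[0,0.4,0],0]
    - [-0.5,[0,0.3,0],0]
    - [-0.5,[0,0.2,0],0]
    - [-0.5,[0,0,0],0]

```text
t: 29.6
eef_pos: [546.0, 26.2, -5.2]
ee_rot: [[-1.0, 0.005, 0.005], [-0.005, -0.0, -1.0], [-0.005, -1.0, 0.0]]
contact_force: [-0.2, 1.0, -1.0]
grip_width: 34.3
```

Emit:
apply_moves:
  targets:
    - [-0.5,[0,0.15,0],0]
    - [-0.5,[0,0.05,0],0]
    - [-0.5,[0,0,0],0]

```text
t: 29.85
eef_pos: [546.0, 26.3, -9.5]
ee_rot: [[-1.0, 0.005, 0.005], [-0.005, -0.0, -1.0], [-0.005, -1.0, 0.0]]
contact_force: [0.4, -1.0, 3.5]
grip_width: 34.1
```

```bash
python3 - <<'E'
from h import *
c,s=wcam();dl([545,28,-9],-90,s=s)
cv2.imwrite('pics/w35.png',c['img'][:,:,::-1])
E
```

```text
turn units 0.002 deg 0.3
after turn shift [ 0.05 -0.02 -0.09]
t 29.85 pos [546.   26.3  -9.5] zang -89.7 tilt 0.3 grip 34.1 F [ 0.4 -1.   3.5] shift units [ 0.05 -0.02 -0.09]
```

View pics/w35.png

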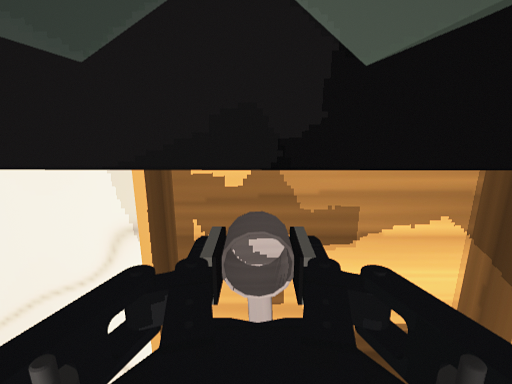

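Emit:
apply_moves:
  targets:
    - [0.1,[0,0,0],0]
    - [0.1,[0,0,0],0]
    - [0.1,[0,0,0],0]
    - [0.1,[0,-0.4,0],0]
    - [0.1,[0,-0.8,0],0]
    - [0.1,[0,-0.9,0],0]
    - [0.1,[0,-0.9,0],0]
    - [0.1,[0,-0.9,0],0]
    - [0.1,[0,-0.9,0],0]
    - [0.1,[0,-0.9,0],0]
    - [0.1,[0,-0.9,0],0]
    - [1,[0,-0.5,0],0]
    - [1,[0,0,0],0]

```text
t: 30.98
eef_pos: [545.2, 27.1, 144.0]
ee_rot: [[-1.0, 0.008, 0.007], [-0.007, 0.001, -1.0], [-0.008, -1.0, -0.001]]
contact_force: [0.7, -0.1, -0.7]
grip_width: 69.9
```

```bash
python3 - <<'E'
from h import *
c,s=wcam();dl([459,401,100],-70,s=s)
cv2.imwrite('pics/w36.png',c['img'][:,:,::-1])
E
```

```text
turn units -0.109 deg -19.6
after turn shift [ -2.34   2.2  -19.04]
t 30.98 pos [545.2  27.1 144. ] zang -89.6 tilt 0.46 grip 69.9 F [ 0.7 -0.1 -0.7] shift units [  4.2    2.18 -18.72]
```

View pics/w36.png

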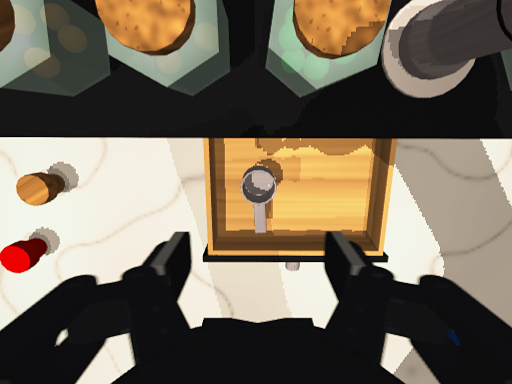

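Emit:
apply_moves:
  targets:
    - [1,[0.2,0,-0.5],0]
    - [1,[0.2,0,-0.9],0]
    - [1,[0.2,0,-0.9],0]
    - [1,[0.2,0,-0.9],0]
    - [1,[0.2,0,-0.9],0]
    - [1,[0.2,0,-0.9],0]
    - [1,[0.2,0,-0.9],0]
    - [1,[0.2,0,-0.9],0]
    - [1,[0.2,0,-0.9],0]
    - [1,[0.2,0,-0.9],0]
    - [1,[0.2,0,-0.9],0]
    - [1,[0.2,0,-0.9],0]
    - [1,[0.2,0,-0.9],0]
    - [1,[0.2,0,-0.9],0]
    - [1,[0.1,0,-0.9],-0.027]
    - [1,[0,0,-0.5],-0.027]
    - [1,[0,0,0],-0.027]
    - [1,[0,0,0],-0.027]
    - [1,[0,0,0],0]

```text
t: 32.62
eef_pos: [452.0, 319.3, 117.1]
ee_rot: [[-0.931, -0.036, 0.364], [-0.364, -0.01, -0.931], [0.037, -0.999, -0.003]]
contact_force: [0.2, -0.4, -0.3]
grip_width: 85.6
```

```bash
python3 - <<'E'
from h import *
c,s=wcam();dl(tgt([461,400,60],s),-67,s=s)
print(np.array(s['ee_rot']).round(3))
cv2.imwrite('pics/w37.png',c['img'][:,:,::-1])
q=proj(c,circ(18,32)+[461,400,0]);print(q.min(0),q.max(0),proj(c,[420,382,29]))
E
```

```text
turn units -0.009 deg -1.7
after turn shift [-1.9   2.86 -3.55]
t 32.62 pos [452.  319.3 117.1] zang -68.7 tilt 2.14 grip 85.6 F [ 0.2 -0.4 -0.3] shift units [-1.9   2.8  -3.59]
[[-0.931 -0.036  0.364]
 [-0.364 -0.01  -0.931]
 [ 0.037 -0.999 -0.003]]
[158.36750993 123.47119631] [198.44975762 163.76001718] [[185.01688215 190.73224379]]
```

View pics/w37.png

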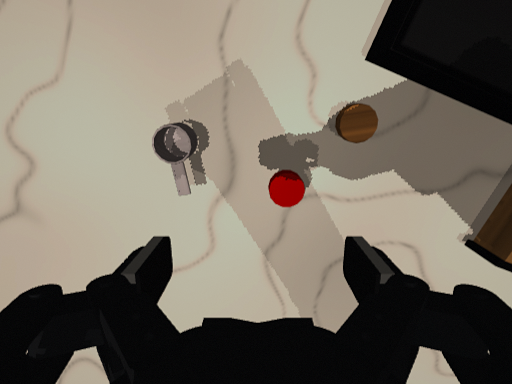

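```bash
python3 - <<'E'
from h import *
c,s=wcam()
a,b=atz(c,(173.5,142),32),atz(c,(183,192),29);print(a,b,np.degrees(np.arctan2(*(b-a)[1::-1])))
dl(tgt([*a[:2],60],s),-67,s=s)
E
```

```text
[461.23004628 404.29526896  32.        ] [418.10345509 383.29022939  29.        ] -154.031351755262
turn units -0.011 deg -1.9
after turn shift [-2.01  2.85 -3.74]
t 32.67 pos [451.7 319.1 117. ] zang -68.9 tilt 2.18 grip 85.0 F [-0.6 -0.6 -1.2] shift units [-1.99  2.79 -3.8 ]
```

Emit:
apply_moves:
  targets:
    - [1,[0,0.5,-0.5],-0.026]
    - [1,[-0.5,0.6,-0.7],0]
    - [1,[-0.6,0.6,-0.7],0]
    - [1,[-0.6,0.6,-0.7],0]
    - [1,[-0.5,0.5,-0.7],0]
    - [1,[0,0,0],0]

```text
t: 33.22
eef_pos: [462.8, 395.9, 55.5]
ee_rot: [[-0.909, -0.036, 0.416], [-0.416, -0.015, -0.909], [0.039, -0.999, -0.001]]
contact_force: [-1.0, 0.1, 0.1]
grip_width: 85.6
```

```bash
python3 - <<'E'
from h import *
c,s=wcam();dl(tgt([461.2,404.3,-23],s),-64,s=s)
cv2.imwrite('pics/w38.png',c['img'][:,:,::-1])
q=proj(c,circ(18,32)+[461.2,404.3,0]);print(q.min(0),q.max(0))
E
```

```text
turn units -0.008 deg -1.4
after turn shift [-0.01  3.92 -0.42]
t 33.22 pos [462.8 395.9  55.5] zang -65.4 tilt 2.24 grip 85.6 F [-1.   0.1  0.1] shift units [-0.16  3.92 -0.41]
[222.25647996 180.73155436] [271.5227105  227.13438527]
```

View pics/w38.png

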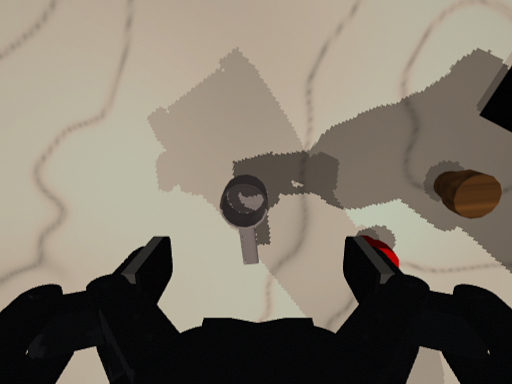

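Emit:
apply_moves:
  targets:
    - [0.7,[-0.1,0.3,-0.3],0]
    - [0.7,[-0.1,0.6,-0.2],0]
    - [0.7,[0,0.6,0],0]
    - [0.7,[0,0.6,0],0]
    - [0.7,[0,0.6,0],0]
    - [0.7,[0,0.4,0],0]
    - [0.7,[0,0,0],0]

```text
t: 33.85
eef_pos: [460.9, 399.1, -11.9]
ee_rot: [[-0.912, -0.035, 0.409], [-0.408, -0.02, -0.913], [0.041, -0.999, 0.004]]
contact_force: [0.2, -0.1, -0.6]
grip_width: 72.5
```

```bash
python3 - <<'E'
from h import *
c,s=wcam();dl(tgt([461.7,406,-23],s),-64,s=s)
cv2.imwrite('pics/w39.png',c['img'][:,:,::-1])
q=proj(c,circ(18,32)+[461.7,406,0]);print(q.min(0),q.max(0))
E
```

```text
turn units -0.01 deg -1.9
after turn shift [-0.09  0.56 -0.29]
t 33.85 pos [460.9 399.1 -11.9] zang -65.9 tilt 2.34 grip 72.5 F [ 0.2 -0.1 -0.6] shift units [-0.1   0.55 -0.29]
[211.29556079 213.53235546] [282.77391795 277.70376397]
```

View pics/w39.png

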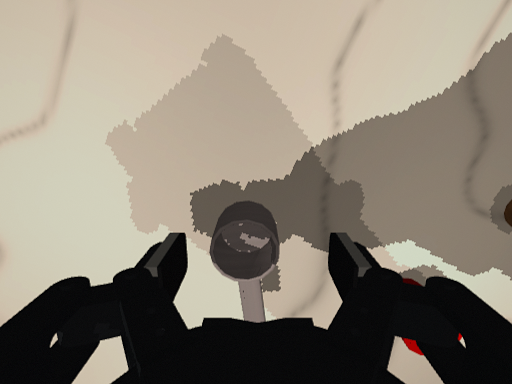

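Emit:
apply_moves:
  targets:
    - [0.7,[0,0.2,-0.2],0]
    - [0.7,[0,0.2,-0.1],0]
    - [0.7,[0,0.15,0],0]
    - [0.7,[0,0,0],0]
    - [-0.5,[0,0,0],0]
    - [-0.5,[0,0,0],0]
    - [-0.5,[0,0,0],0]
    - [-0.5,[0,0,0],0]
    - [-0.5,[0,0,0],0]
    - [-0.5,[0,0,0],0]

```text
t: 34.73
eef_pos: [459.8, 406.6, -20.9]
ee_rot: [[-0.912, -0.032, 0.408], [-0.408, -0.017, -0.913], [0.036, -0.999, 0.003]]
contact_force: [-0.2, 0.1, 0.3]
grip_width: 34.3
```

```bash
python3 - <<'E'
from h import *
c,s=wcam();dl([546,-58,60],-90,s=s)
cv2.imwrite('pics/w40.png',c['img'][:,:,::-1])
E
```

```text
turn units 0.134 deg 24.1
after turn shift [-4.31 -4.05 23.23]
t 34.73 pos [459.8 406.6 -20.9] zang -65.9 tilt 2.06 grip 34.3 F [-0.2  0.1  0.3] shift units [ 5.68 -3.79 22.98]
```

View pics/w40.png

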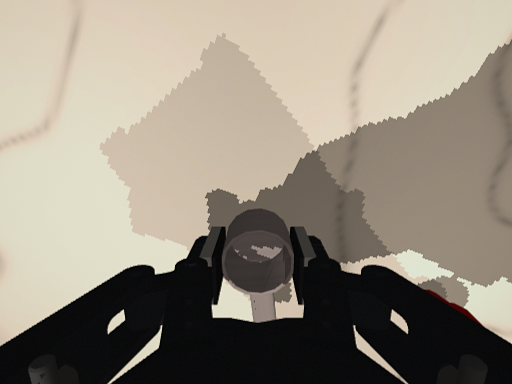

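Emit:
apply_moves:
  targets:
    - [-0.5,[0,-0.6,0],0]
    - [-0.5,[0,-0.9,0],0]
    - [-0.5,[0,-0.9,0],0.027]
    - [-0.5,[0,-0.9,0],0.027]
    - [-0.5,[0,-0.9,0],0.027]
    - [-0.5,[0,-0.9,0],0.027]
    - [-0.5,[0,-0.3,0],0.026]
    - [-0.5,[0,0,0.5],0]
    - [-0.5,[-0.1,0,0.9],0]
    - [-0.5,[-0.2,0,0.9],0]
    - [-0.5,[-0.2,0,0.9],0]
    - [-0.5,[-0.2,0,0.9],0]
    - [-0.5,[-0.2,0,0.9],0]
    - [-0.5,[-0.2,0,0.9],0]
    - [-0.5,[-0.2,0,0.9],0]
    - [-0.5,[-0.2,0,0.9],0]
    - [-0.5,[-0.2,0,0.9],0]
    - [-0.5,[-0.2,0,0.9],0]
    - [-0.5,[-0.2,0,0.9],0]
    - [-0.5,[0,0,0.5],0]

```text
t: 36.45
eef_pos: [499.2, 172.5, 99.4]
ee_rot: [[-0.999, -0.038, 0.018], [-0.017, -0.02, -1.0], [0.038, -0.999, 0.019]]
contact_force: [0.6, -0.7, -0.8]
grip_width: 34.4
```

```bash
python3 - <<'E'
from h import *
s=state();dl([546,-56,80],-90,s=s)
E
```

```text
turn units 0.006 deg 1.0
after turn shift [-2.34  0.97 11.43]
t 36.45 pos [499.2 172.5  99.4] zang -89.0 tilt 2.45 grip 34.4 F [ 0.6 -0.7 -0.8] shift units [-2.18  1.11 11.44]
```

Emit:
apply_moves:
  targets:
    - [-0.5,[-0.2,0,0.7],0]
    - [-0.5,[-0.2,0,0.9],0]
    - [-0.5,[-0.2,0,0.9],0]
    - [-0.5,[-0.2,0,0.9],0]
    - [-0.5,[-0.2,0,0.9],0]
    - [-0.5,[-0.2,0,0.9],0]
    - [-0.5,[-0.2,0,0.9],0]
    - [-0.5,[-0.2,0,0.9],0]
    - [-0.5,[-0.2,0,0.9],0]
    - [-0.5,[-0.1,0,0.8],0]
    - [-0.5,[0,0,0.6],0]
    - [-0.5,[0,0,0.3],0]
    - [-0.5,[0,0,0],0]

```text
t: 37.53
eef_pos: [534.6, -32.6, 100.6]
ee_rot: [[-0.998, -0.046, 0.043], [-0.042, -0.021, -0.999], [0.047, -0.999, 0.019]]
contact_force: [-0.1, -0.2, 0.2]
grip_width: 34.2
```

```bash
python3 - <<'E'
from h import *
c,s=wcam();dl([546,-56,-6],-90,s=s);print(np.array(s['ee_rot']).round(3))
cv2.imwrite('pics/w41.png',c['img'][:,:,::-1])
E
```

```text
turn units 0.014 deg 2.4
after turn shift [-0.57  5.33  1.17]
t 37.53 pos [534.6 -32.6 100.6] zang -87.6 tilt 2.91 grip 34.2 F [-0.1 -0.2  0.2] shift units [-0.77  5.32  1.09]
[[-0.998 -0.046  0.043]
 [-0.042 -0.021 -0.999]
 [ 0.047 -0.999  0.019]]
```

View pics/w41.png

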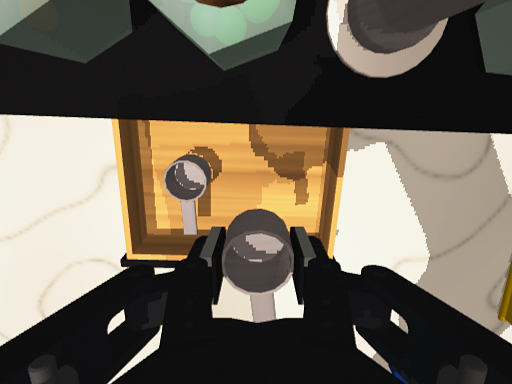

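Emit:
apply_moves:
  targets:
    - [-0.5,[-0.2,0,0.5],0.013]
    - [-0.5,[-0.2,0,0.5],0]
    - [-0.5,[-0.1,0,0.2],0]
    - [-0.5,[0,0,0],0]
    - [-0.5,[0,0.6,0],0]
    - [-0.5,[0,0.7,0],0]
    - [-0.5,[0,0.7,0],0]
    - [-0.5,[0,0.7,0],0]
    - [-0.5,[0,0.7,0],0]
    - [-0.5,[0,0.4,0],0]
    - [-0.5,[0,0,0],0]

```text
t: 38.5
eef_pos: [542.1, -52.8, 17.9]
ee_rot: [[-0.999, -0.046, 0.007], [-0.007, -0.017, -1.0], [0.046, -0.999, 0.017]]
contact_force: [-0.9, 0.5, 0.0]
grip_width: 33.8
```

```bash
python3 - <<'E'
from h import *
c,s=wcam();dl(tgt([545,-56,-6],s),-90,s=s);print(np.array(s['ee_rot']).round(3))
cv2.imwrite('pics/w42.png',c['img'][:,:,::-1])
E
```

```text
turn units 0.002 deg 0.4
after turn shift [-0.03  1.19  0.2 ]
t 38.5 pos [542.1 -52.8  17.9] zang -89.6 tilt 2.8 grip 33.8 F [-0.9  0.5  0. ] shift units [-0.09  1.19  0.18]
[[-0.999 -0.046  0.007]
 [-0.007 -0.017 -1.   ]
 [ 0.046 -0.999  0.017]]
```

View pics/w42.png

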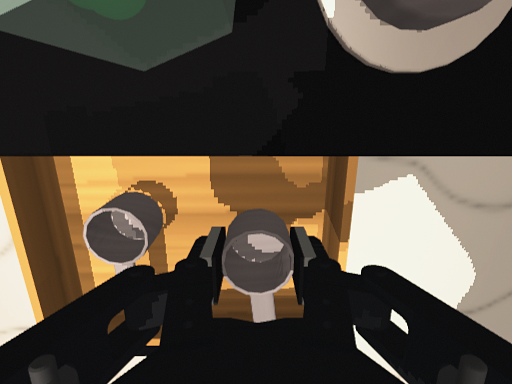

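Emit:
apply_moves:
  targets:
    - [-0.5,[-0.05,0.3,0.1],0]
    - [-0.5,[0,0.4,0],0]
    - [-0.5,[0,0.25,0],0]
    - [-0.5,[0,0,0],0]

```text
t: 38.88
eef_pos: [544.3, -54.9, -0.7]
ee_rot: [[-0.999, -0.042, 0.008], [-0.007, -0.017, -1.0], [0.042, -0.999, 0.017]]
contact_force: [-0.2, -0.2, 0.2]
grip_width: 34.0
```

Emit:
apply_moves:
  targets:
    - [-0.5,[0,0.2,0],0]
    - [-0.5,[0,0.1,0],0]
    - [-0.5,[0,0,0],0]

```text
t: 39.13
eef_pos: [544.6, -55.1, -7.0]
ee_rot: [[-0.999, -0.041, 0.008], [-0.007, -0.017, -1.0], [0.041, -0.999, 0.017]]
contact_force: [0.4, -0.0, -1.3]
grip_width: 33.8
```

Emit:
apply_moves:
  targets:
    - [-0.5,[0,0.1,0],0]
    - [-0.5,[0,0,0],0]

```text
t: 39.3
eef_pos: [546.6, -55.2, -6.7]
ee_rot: [[-0.999, -0.037, 0.008], [-0.007, -0.018, -1.0], [0.037, -0.999, 0.018]]
contact_force: [0.6, -0.5, -0.9]
grip_width: 34.1
```

Emit:
apply_moves:
  targets:
    - [0.1,[0,0,0],0]
    - [0.1,[0,0,0],0]
    - [0.1,[0,0,0],0]
    - [0.1,[0,-0.4,0],0]
    - [0.1,[0,-0.8,0],0]
    - [0.1,[0,-0.9,0],0]
    - [0.1,[0,-0.9,0],0]
    - [0.1,[0,-0.9,0],0]
    - [0.1,[0,-0.9,0],0]
    - [0.1,[0,-0.9,0],0]
    - [0.1,[0,-0.9,0],0]
    - [1,[0,-0.5,0],0]
    - [1,[0,0,0],0]

```text
t: 40.38
eef_pos: [550.7, -52.2, 145.1]
ee_rot: [[-0.999, -0.039, 0.008], [-0.008, -0.018, -1.0], [0.039, -0.999, 0.017]]
contact_force: [0.3, 0.0, -0.7]
grip_width: 69.3
```

```bash
python3 - <<'E'
from h import *
c,s=wcam();dl([536,258,100],-70,s=s);print(np.array(s['ee_rot']).round(3))
cv2.imwrite('pics/w43.png',c['img'][:,:,::-1])
S=camera('scene');cv2.imwrite('pics/s43.png',cv2.resize(S['img'][140:260,130:290,::-1],(800,600),interpolation=cv2.INTER_CUBIC))
E
```

```text
turn units -0.108 deg -19.5
after turn shift [ -4.61   2.26 -14.83]
t 40.38 pos [550.7 -52.2 145.1] zang -89.5 tilt 2.45 grip 69.3 F [ 0.3  0.  -0.7] shift units [  0.53   2.01 -15.55]
[[-0.999 -0.039  0.008]
 [-0.008 -0.018 -1.   ]
 [ 0.039 -0.999  0.017]]
```

View pics/w43.png

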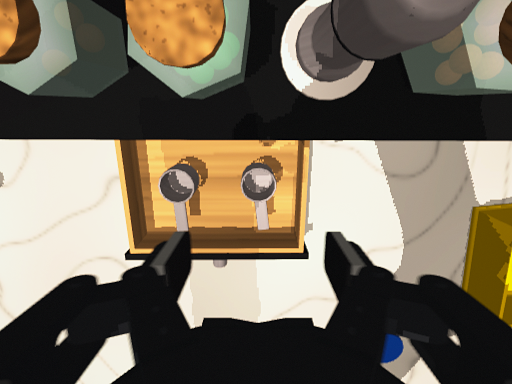

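View pics/s43.png

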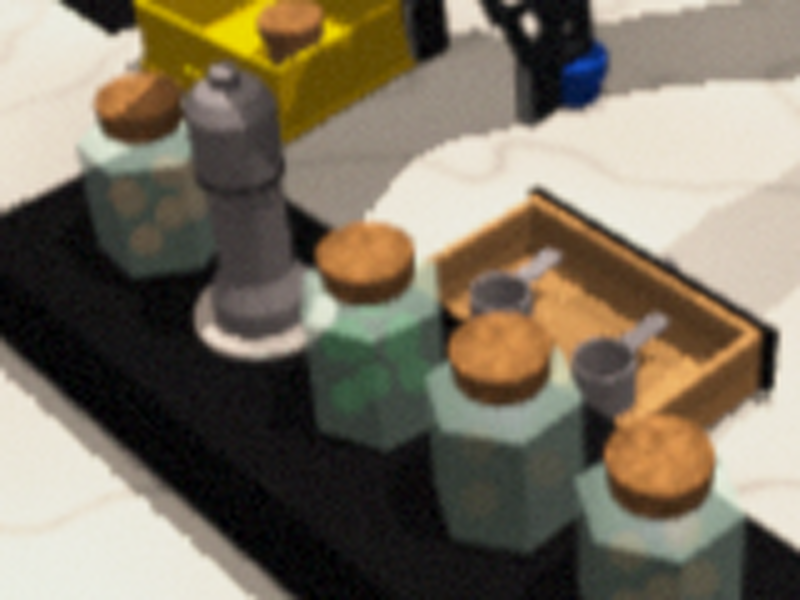

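Emit:
apply_moves:
  targets:
    - [1,[0,0,-0.5],0]
    - [1,[0.05,0,-0.9],0]
    - [1,[0.05,0,-0.9],0]
    - [1,[0.05,0,-0.9],0]
    - [1,[0.05,0,-0.9],0]
    - [1,[0.05,0,-0.9],0]
    - [1,[0.05,0,-0.9],0]
    - [1,[0.05,0,-0.9],0]
    - [1,[0.05,0,-0.9],0]
    - [1,[0.05,0,-0.9],0]
    - [1,[0.05,0,-0.9],0]
    - [1,[0.05,0,-0.9],0]
    - [1,[0.05,0,-0.9],0]
    - [1,[0,0,-0.9],0]
    - [1,[0,0,-0.5],0]
    - [1,[0,0,0],0]

```text
t: 41.82
eef_pos: [514.5, 221.4, 116.4]
ee_rot: [[-0.997, -0.081, 0.013], [-0.012, -0.021, -1.0], [0.081, -0.996, 0.02]]
contact_force: [-0.2, 0.3, -0.4]
grip_width: 85.3
```

```bash
python3 - <<'E'
from h import *
c,s=wcam();dl(tgt([537,257.5,60],s),s=s);print(np.array(s['ee_rot']).round(3))
cv2.imwrite('pics/w44.png',c['img'][:,:,::-1])
q=proj(c,circ(17,36)+[537,257.5,0]);print(q.min(0),q.max(0))
E
```

```text
t 41.82 pos [514.5 221.4 116.4] zang -89.2 tilt 4.81 grip 85.3 F [-0.2  0.3 -0.4] shift units [-1.17  2.7  -1.8 ]
[[-0.997 -0.081  0.013]
 [-0.012 -0.021 -1.   ]
 [ 0.081 -0.996  0.02 ]]
[196.46492425 138.35909326] [234.88781646 176.02634382]
```

View pics/w44.png

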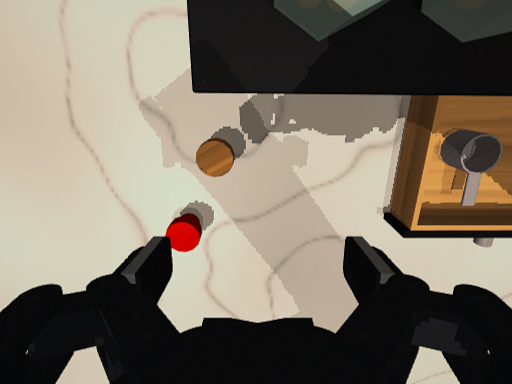

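Emit:
apply_moves:
  targets:
    - [1,[-0.3,0.6,-0.5],0]
    - [1,[-0.3,0.6,-0.5],0]
    - [1,[-0.3,0.6,-0.5],0]
    - [1,[-0.2,0.5,-0.3],0]
    - [1,[0,0,0],0]

```text
t: 42.28
eef_pos: [533.4, 248.7, 64.2]
ee_rot: [[-0.997, -0.083, 0.007], [-0.004, -0.028, -1.0], [0.083, -0.996, 0.027]]
contact_force: [-0.9, -0.6, 0.2]
grip_width: 85.1
```

```bash
python3 - <<'E'
from h import *
c,s=wcam();dl(tgt([537,257.8,-18],s),s=s);print(np.array(s['ee_rot']).round(3))
cv2.imwrite('pics/w45.png',c['img'][:,:,::-1])
q=proj(c,circ(17,36)+[537,257.8,0]);print(q.min(0),q.max(0))
E
```

```text
t 42.28 pos [533.4 248.7  64.2] zang -89.6 tilt 5.02 grip 85.1 F [-0.9 -0.6  0.2] shift units [-0.32  4.09 -0.5 ]
[[-0.997 -0.083  0.007]
 [-0.004 -0.028 -1.   ]
 [ 0.083 -0.996  0.027]]
[221.68280222 176.57490856] [267.6441545  219.49805045]
```

View pics/w45.png

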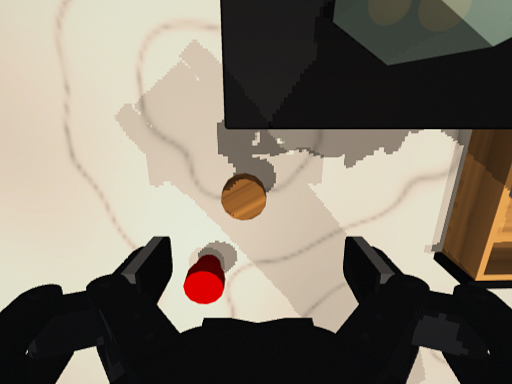

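Emit:
apply_moves:
  targets:
    - [0.6,[-0.2,0.4,-0.3],0]
    - [0.6,[-0.1,0.6,-0.2],0]
    - [0.6,[0,0.6,0],0]
    - [0.6,[0,0.6,0],0]
    - [0.6,[0,0.6,0],0]
    - [0.6,[0,0.5,0],0]
    - [0.6,[0,0,0],0]

```text
t: 42.92
eef_pos: [534.7, 253.0, -7.2]
ee_rot: [[-0.997, -0.082, 0.002], [-0.0, -0.03, -1.0], [0.082, -0.996, 0.03]]
contact_force: [-0.5, -0.2, 0.0]
grip_width: 68.3
```

```bash
python3 - <<'E'
from h import *
c,s=wcam();dl(tgt([537,257.8,-18],s),s=s);print(np.array(s['ee_rot']).round(3))
cv2.imwrite('pics/w46.png',c['img'][:,:,::-1])
q=proj(c,circ(17,36)+[537,257.8,0]);print(q.min(0),q.max(0))
E
```

```text
t 42.92 pos [534.7 253.   -7.2] zang -89.9 tilt 5.0 grip 68.3 F [-0.5 -0.2  0. ] shift units [ 0.04  0.54 -0.18]
[[-0.997 -0.082  0.002]
 [-0.    -0.03  -1.   ]
 [ 0.082 -0.996  0.03 ]]
[217.79650156 220.81551177] [284.75626025 279.30900065]
```

View pics/w46.png

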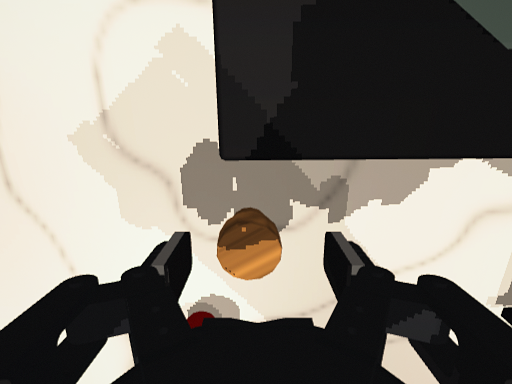

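Emit:
apply_moves:
  targets:
    - [0.6,[0,0.3,-0.1],0]
    - [0.6,[0,0.25,-0.05],0]
    - [0.6,[0,0,0],0]
    - [-0.6,[0,0,0],0]
    - [-0.6,[0,0,0],0]
    - [-0.6,[0,0,0],0]
    - [-0.6,[0,0,0],0]
    - [-0.6,[0,0,0],0]
    - [-0.6,[0,0,0],0]

```text
t: 43.72
eef_pos: [536.2, 257.4, -16.2]
ee_rot: [[-0.997, -0.077, 0.002], [-0.0, -0.027, -1.0], [0.077, -0.997, 0.027]]
contact_force: [-0.5, -0.2, -0.7]
grip_width: 32.3
```

```bash
python3 - <<'E'
from h import *
c,s=wcam();dl([449,-430,150],7,s=s);print(np.array(s['ee_rot']).round(3),s['joint_pos'].round(2))
cv2.imwrite('pics/w47.png',c['img'][:,:,::-1])
E
```

```text
turn units 0.462 deg 83.1
after turn shift [-33.58  -8.31   8.51]
t 43.72 pos [536.2 257.4 -16.2] zang -89.9 tilt 4.7 grip 32.3 F [-0.5 -0.2 -0.7] shift units [ 4.99 -7.   34.57]
[[-0.997 -0.077  0.002]
 [-0.    -0.027 -1.   ]
 [ 0.077 -0.997  0.027]] [-0.32  0.8  -0.28  1.7   0.26  0.76 -2.29]
```

View pics/w47.png

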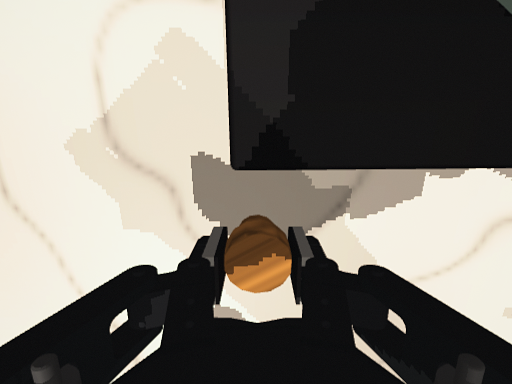

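Emit:
apply_moves:
  targets:
    - [-0.6,[0,-0.6,0],0]
    - [-0.6,[0,-0.9,0],0]
    - [-0.6,[0,-0.9,0],0]
    - [-0.6,[0,-0.9,0],0]
    - [-0.6,[0,-0.9,0],0]
    - [-0.6,[0.2,-0.9,0],0]
    - [-0.6,[0.4,-0.9,0.4],0]
    - [-0.6,[0.4,0,0.8],0]
    - [-0.6,[0.4,0,0.9],0]
    - [-0.6,[0.4,0,0.9],0]
    - [-0.6,[0.4,0,0.9],0]
    - [-0.6,[0.2,0,0.9],0]
    - [-0.6,[0.2,0,0.9],0]
    - [-0.6,[0.2,0,0.9],0]
    - [-0.6,[0.2,0,0.9],0]
    - [-0.6,[0.2,0,0.9],0]
    - [-0.6,[0,0,0.9],0]
    - [-0.6,[0,0,0.9],0]
    - [-0.6,[0,0,0.9],0]
    - [-0.6,[0,0,0.9],0]

```text
t: 45.43
eef_pos: [481.9, 17.4, 137.6]
ee_rot: [[-0.998, -0.064, 0.012], [-0.01, -0.022, -1.0], [0.064, -0.998, 0.021]]
contact_force: [0.1, -0.3, -0.5]
grip_width: 32.6
```

```bash
python3 - <<'E'
from h import *
s=state();dl([449,-430,120],s=s);print(np.array(s['ee_rot']).round(3),s['joint_pos'].round(2))
E
```

```text
t 45.43 pos [481.9  17.4 137.6] zang -89.3 tilt 3.88 grip 32.6 F [ 0.1 -0.3 -0.5] shift units [ 1.81  1.47 22.33]
[[-0.998 -0.064  0.012]
 [-0.01  -0.022 -1.   ]
 [ 0.064 -0.998  0.021]] [ 0.11  0.39 -0.3   1.95  0.16  0.88 -1.84]
```

Emit:
apply_moves:
  targets:
    - [-0.6,[0.1,0,0.9],0]
    - [-0.6,[0.1,0,0.9],0]
    - [-0.6,[0.1,0,0.9],0]
    - [-0.6,[0.1,0,0.9],0]
    - [-0.6,[0.1,0,0.9],0]
    - [-0.6,[0.1,0,0.9],0]
    - [-0.6,[0.1,0,0.9],0]
    - [-0.6,[0,0,0.9],0]
    - [-0.6,[0,0,0.9],0]
    - [-0.6,[0,0,0.9],0]
    - [-0.6,[0,0,0.9],0]
    - [-0.6,[0,0,0.9],0]
    - [-0.6,[0,0,0.9],0]
    - [-0.6,[0,0,0.9],0]
    - [-0.6,[0,0,0.9],0]
    - [-0.6,[0,0,0.9],0]
    - [-0.6,[0,0,0.9],0]
    - [-0.6,[0,0,0.5],0]
    - [-0.6,[0,0,0],0]

```text
t: 47.02
eef_pos: [471.1, -318.3, 164.0]
ee_rot: [[-0.999, -0.049, 0.008], [-0.007, -0.027, -1.0], [0.049, -0.998, 0.027]]
contact_force: [0.2, -0.1, -0.1]
grip_width: 32.3
```

```bash
python3 - <<'E'
from h import *
s=state();dl([449,-430,120],s=s);print(np.array(s['ee_rot']).round(3),s['joint_pos'].round(2))
E
```

```text
t 47.02 pos [ 471.1 -318.3  164. ] zang -89.5 tilt 3.22 grip 32.3 F [ 0.2 -0.1 -0.1] shift units [1.03 2.4  5.52]
[[-0.999 -0.049  0.008]
 [-0.007 -0.027 -1.   ]
 [ 0.049 -0.998  0.027]] [ 0.61  0.46 -0.17  1.76  0.15  0.97 -1.19]
```

Now I turn about 97° so the jaws lie along the container's short side.

Emit:
apply_moves:
  targets:
    - [-0.6,[0,0,0.5],-0.03]
    - [-0.6,[0,0,0.5],-0.03]
    - [-0.6,[0,0,0.5],-0.03]
    - [-0.6,[0,0,0],-0.03]
    - [-0.6,[0,0,0],-0.03]
    - [-0.6,[0,0,0],-0.03]
    - [-0.6,[0,0,0],-0.03]
    - [-0.6,[0,0,0],-0.03]
    - [-0.6,[0,0,0],-0.03]
    - [-0.6,[0,0,0],-0.03]
    - [-0.6,[0,0,0],-0.03]
    - [-0.6,[0,0,0],-0.03]
    - [-0.6,[0,0,0],-0.03]
    - [-0.6,[0,0,0],-0.03]
    - [-0.6,[0,0,0],-0.03]
    - [-0.6,[0,0,0],-0.03]
    - [-0.6,[0,0,0],-0.03]
    - [-0.6,[0,0,0],0]

```text
t: 48.52
eef_pos: [478.8, -324.2, 171.6]
ee_rot: [[0.14, -0.048, 0.989], [-0.99, -0.019, 0.14], [0.012, -0.999, -0.05]]
contact_force: [-1.3, -0.7, -0.5]
grip_width: 32.3
```

```bash
python3 - <<'E'
from h import *
c,s=wcam();dl([449,-430,120],7,s=s);print(np.array(s['ee_rot']).round(3),s['joint_pos'].round(2))
cv2.imwrite('pics/w48.png',c['img'][:,:,::-1])
E
```

```text
turn units 0.006 deg 1.0
after turn shift [ 5.07  2.58 -2.12]
t 48.52 pos [ 478.8 -324.2  171.6] zang 8.0 tilt 2.94 grip 32.3 F [-1.3 -0.7 -0.5] shift units [ 5.    2.75 -2.08]
[[ 0.14  -0.048  0.989]
 [-0.99  -0.019  0.14 ]
 [ 0.012 -0.999 -0.05 ]] [ 0.89  0.52 -0.55  1.71  0.35  1.04  0.36]
```

View pics/w48.png

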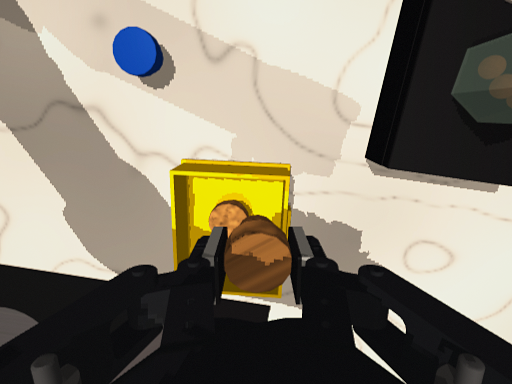

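```bash
python3 - <<'E'
from h import *
c,s=wcam()
for u in [(172,172),(290,168),(279,296)]: print(atz(c,u,56).round(1))
print('large',atz(c,(230,218),46).round(1))
for m in masks_of(c,'stopper_large')[:3]: print(m['confidence'],m['bbox'])
E
```

```text
[ 382.8 -329.2   56. ]
[ 504.2 -307.2   56. ]
[ 516.7 -458.9   56. ]
large [ 448. -375.   46.]
0.91 [209.1, 200.8, 249.3, 234.7]
0.77 [111.6, 26.9, 162.4, 80.4]
```

```bash
python3 - <<'E'
from h import *
s=state();dl(tgt([453,-434,110],s),7,s=s)
E
```

```text
turn units 0.004 deg 0.6
after turn shift [ 5.3   3.08 -2.07]
t 48.67 pos [ 478.8 -324.8  171.5] zang 7.6 tilt 2.94 grip 32.2 F [ 0.6  0.2 -0.4] shift units [ 5.23  3.24 -1.97]
```

Emit:
apply_moves:
  targets:
    - [-0.6,[0.5,0.3,-0.2],0]
    - [-0.6,[0.7,0.4,-0.3],0]
    - [-0.6,[0.7,0.4,-0.3],0]
    - [-0.6,[0.7,0.4,-0.3],0]
    - [-0.6,[0.7,0.4,-0.2],0]
    - [-0.6,[0.7,0.4,-0.2],0]
    - [-0.6,[0.5,0.2,-0.2],0]
    - [-0.6,[0,0,0],0]

```text
t: 49.33
eef_pos: [448.4, -432.4, 117.7]
ee_rot: [[0.123, -0.051, 0.991], [-0.992, -0.021, 0.122], [0.014, -0.998, -0.054]]
contact_force: [-0.4, -0.2, -1.3]
grip_width: 32.1
```

```bash
python3 - <<'E'
from h import *
c,s=wcam();dl(tgt([453,-434,-6],s),7,s=s);print(np.array(s['ee_rot']).round(3),s['joint_pos'].round(2))
cv2.imwrite('pics/w49.png',c['img'][:,:,::-1])
E
```

```text
turn units 0.0 deg 0.0
after turn shift [0.14 6.18 0.08]
t 49.33 pos [ 448.4 -432.4  117.7] zang 7.0 tilt 3.17 grip 32.1 F [-0.4 -0.2 -1.3] shift units [0.06 6.17 0.41]
[[ 0.123 -0.051  0.991]
 [-0.992 -0.021  0.122]
 [ 0.014 -0.998 -0.054]] [ 1.    0.65 -0.48  1.63  0.4   0.99  0.49]
```

View pics/w49.png

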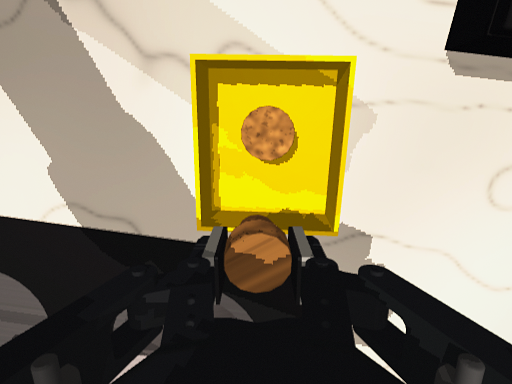

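```bash
python3 - <<'E'
from h import *
c,s=wcam()
P=np.array([atz(c,u,56) for u in [(191,55),(356,58),(341,236),(199,232)]]);print(P.round(1),P.mean(0))
print('large',atz(c,(268,134),46).round(1))
for y in (-434,-428,-424): print(y,proj(c,[453,y,46]))
E
```

```text
[[ 381.1 -328.4   56. ]
 [ 505.2 -316.3   56. ]
 [ 523.2 -459.5   56. ]
 [ 397.  -474.2   56. ]] [ 451.63892628 -394.58342544   56.        ]
large [ 447.4 -380.6   46. ]
-434 [[266.31033062 194.91805277]]
-428 [[267.19254462 188.51935298]]
-424 [[267.7871063  184.20699597]]
```

Emit:
apply_moves:
  targets:
    - [-0.6,[0,0.5,0.1],0]
    - [-0.6,[0,0.7,0.1],0]
    - [-0.6,[0,0.7,0.1],0]
    - [-0.6,[0,0.7,0.05],0]
    - [-0.6,[0,0.7,0],0]
    - [-0.6,[0,0.6,0],0]
    - [-0.6,[0,0.4,0],0]
    - [-0.6,[0,0,0],0]

```text
t: 50.1
eef_pos: [458.2, -422.3, 23.9]
ee_rot: [[0.136, -0.047, 0.99], [-0.991, -0.016, 0.136], [0.01, -0.999, -0.048]]
contact_force: [-0.6, 0.3, -0.8]
grip_width: 32.2
```

```bash
python3 - <<'E'
from h import *
c,s=wcam();dl(tgt([453,-431,-6],s),7,s=s);print(np.array(s['ee_rot']).round(3))
cv2.imwrite('pics/w50.png',c['img'][:,:,::-1])
E
```

```text
turn units 0.004 deg 0.8
after turn shift [ 0.43  1.49 -0.43]
t 50.1 pos [ 458.2 -422.3   23.9] zang 7.8 tilt 2.83 grip 32.2 F [-0.6  0.3 -0.8] shift units [ 0.4   1.52 -0.37]
[[ 0.136 -0.047  0.99 ]
 [-0.991 -0.016  0.136]
 [ 0.01  -0.999 -0.048]]
```

View pics/w50.png

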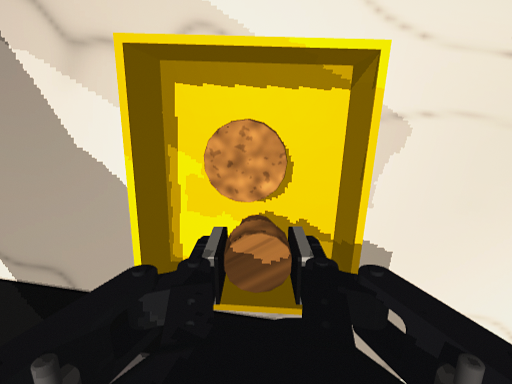

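Emit:
apply_moves:
  targets:
    - [-0.6,[0.25,0,-0.2],0]
    - [-0.6,[0.15,0,-0.15],0]
    - [-0.6,[0,0.4,0],0]
    - [-0.6,[0,0.5,0],0]
    - [-0.6,[0,0.3,0],0]
    - [-0.6,[0,0,0],0]

```text
t: 50.65
eef_pos: [452.6, -435.0, 1.6]
ee_rot: [[0.135, -0.042, 0.99], [-0.991, -0.021, 0.134], [0.015, -0.999, -0.044]]
contact_force: [0.2, -0.1, -0.5]
grip_width: 32.4
```

```bash
python3 - <<'E'
from h import *
c,s=wcam();dl(tgt([453,-431,-6],s),7,s=s)
cv2.imwrite('pics/w51.png',c['img'][:,:,::-1])
E
```

```text
turn units 0.004 deg 0.7
after turn shift [-0.16  0.38 -0.07]
t 50.65 pos [ 452.6 -435.     1.6] zang 7.7 tilt 2.68 grip 32.4 F [ 0.2 -0.1 -0.5] shift units [-0.16  0.38 -0.05]
```

View pics/w51.png

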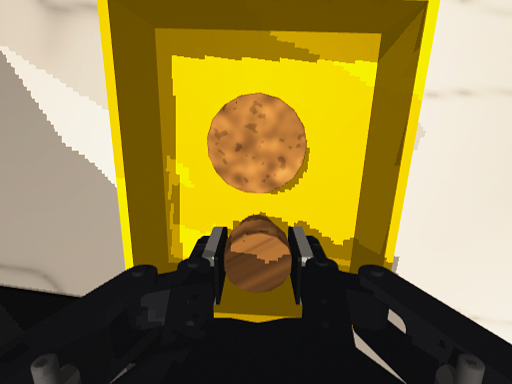

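Emit:
apply_moves:
  targets:
    - [-0.6,[-0.1,0.25,0],0]
    - [-0.6,[0,0.15,0],0]
    - [-0.6,[0,0,0],0]

```text
t: 50.95
eef_pos: [452.7, -433.0, -6.3]
ee_rot: [[0.136, -0.041, 0.99], [-0.991, -0.021, 0.135], [0.015, -0.999, -0.044]]
contact_force: [-0.8, -0.3, 1.9]
grip_width: 32.0
```

Touching lightly, so I release and rise.

Emit:
apply_moves:
  targets:
    - [-0.6,[0,0.05,0],0]
    - [0.05,[0,0,0],0]
    - [0.05,[0,0,0],0]
    - [0.05,[0,0,0],0]
    - [0.05,[0,0,0],0]
    - [0.05,[0,-0.4,0],0]
    - [0.05,[0,-0.8,0],0]
    - [0.05,[0,-0.9,0],0]
    - [0.05,[0,-0.9,0],0]
    - [0.05,[0,-0.9,0],0]
    - [0.05,[0,-0.9,0],0]
    - [0.05,[0,-0.9,0],0]
    - [0.05,[0,-0.9,0],0]
    - [0.05,[0,-0.9,0],0]
    - [0.05,[0,-0.9,0],0]
    - [0.05,[0,0,0],0]

```text
t: 52.28
eef_pos: [460.6, -427.7, 173.9]
ee_rot: [[0.138, -0.04, 0.99], [-0.99, -0.021, 0.137], [0.015, -0.999, -0.043]]
contact_force: [0.9, -1.2, 0.3]
grip_width: 45.1
```

```bash
python3 - <<'E'
from h import *
c,s=wcam();dl([300,-500,250],s=s)
cv2.imwrite('pics/w52.png',c['img'][:,:,::-1])
S=camera('scene');cv2.imwrite('pics/s52.png',cv2.resize(S['img'],(800,600),interpolation=cv2.INTER_CUBIC)[:,:,::-1])
E
```

```text
t 52.28 pos [ 460.6 -427.7  173.9] zang 7.9 tilt 2.6 grip 45.1 F [ 0.9 -1.2  0.3] shift units [ 2.53 -3.4  -8.61]
```

View pics/w52.png

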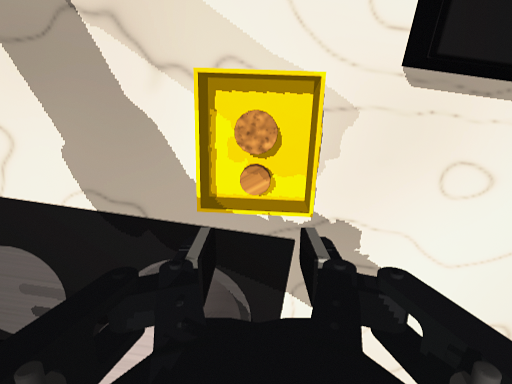

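View pics/s52.png

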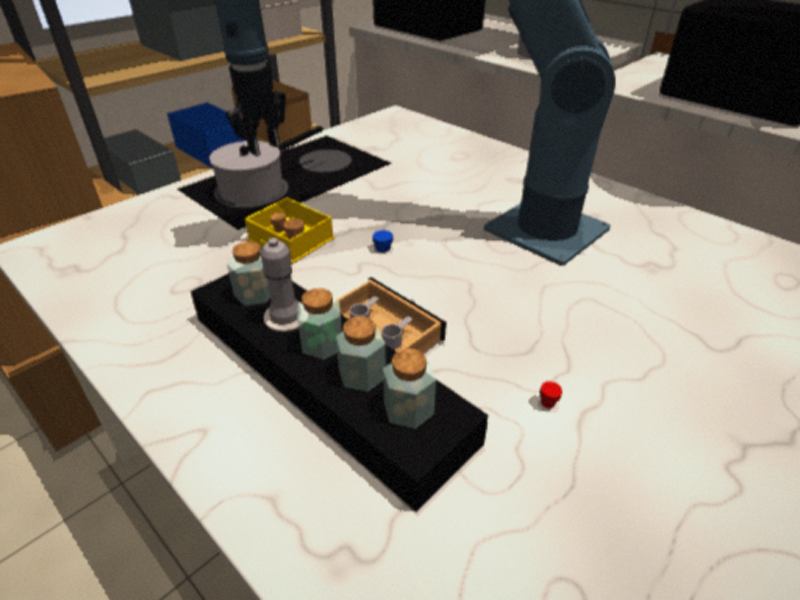

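```bash
python3 - <<'E'
from h import *
S=camera('scene');T=camera('top')
for nm,c,(r0,r1,c0,c1) in (('S',S,(140,220,140,240)),('T',T,(90,165,250,350))):
    v=cv2.resize(c['img'][r0:r1,c0:c1,::-1],None,fx=8,fy=8,interpolation=cv2.INTER_CUBIC)[:600,:800].copy()
    for z,r,col in((75,38,(255,0,255)),(75,26,(0,255,0)),(205,22,(0,255,255)),(227,7,(0,0,255))):
        q=((proj(c,circ(r,z)+[663,-107,0])+.5-[c0,r0])*8).astype(np.int32)
        cv2.polylines(v,[q],True,col,1)
    cv2.imwrite(f'pics/f{nm}.png',v)
E
```

```text
(no output)
```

View pics/fS.png

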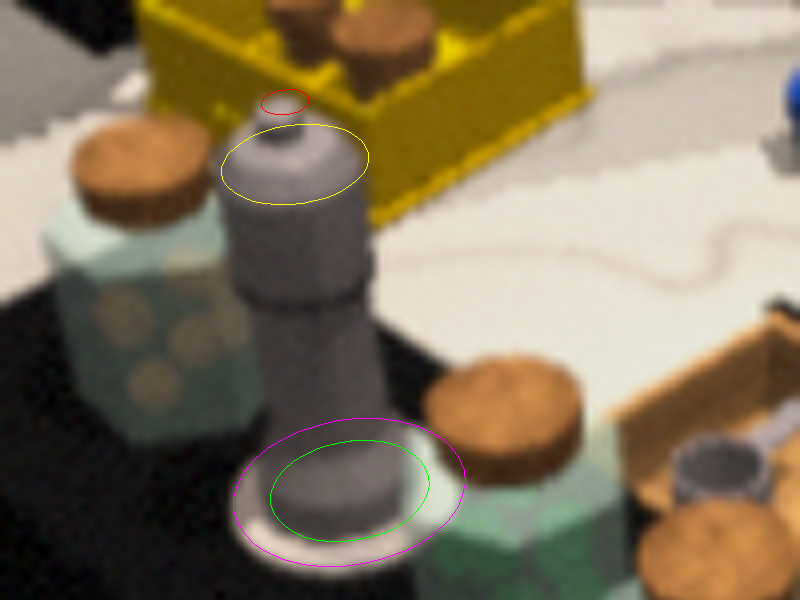

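View pics/fT.png

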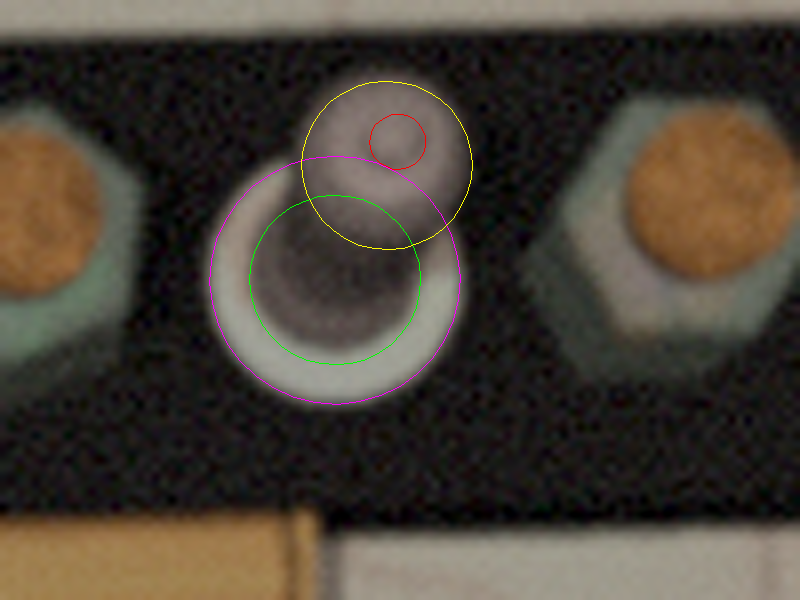

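```bash
python3 - <<'E'
from bench import finish_job
print(finish_job())
E
```

```text
the job is handed in; nothing more can be done
None
```

All five things are placed and the job is handed in at about 52 s of the 144 s. `finish_job()` gives no verdict, so the results below come from my last pictures.

- **Stoppers:** both tan stoppers stand wide end up on the container floor, well apart.
- **Scoops:** both stand level on the drawer floor with their cups inside.
- **Mill:** it stands upright on the coaster. The button on top matches the centred position in both views, but the foot looks up to about 4 mm off in the top and scene pictures (12 mm allowed).
- **Left alone:** the four jars and the red and blue look-alikes look where they were at the start.
- **Robot:** the gripper was empty and about 170 mm up, clear of everything, at hand-in.

Two things did not match the description:

- **Fingertip position:** the real fingertips are about 33 mm behind the reported TCP. My first grasp of the large stopper therefore closed above it without touching it. I measured the offset from the pictures and used it for every later grasp.
- **Tool tilt:** the tool drifted up to 5° from vertical during moves. It did not upset any placing.

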